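# Set the sample cell in the photometer's light path and clamp it

### The job

Take the square sample cell by its ribbed metal sides, never by its clear faces, and set it upright in the well of the bench photometer with the clear faces looking along the light path, from the lamp box to the receiver tube. The sprung clamp jaw rubs on the cell, so push it down gently until you feel it stand on the rubber-tipped seat at the bottom (it is glass: load the seat with no more than about 10 N). Then swing the clamp lever fully round to its stop to lock the cell, leave it there, and leave the can, the tin and the brass weight where they are.

Things in the scene. Friction and masses are not known exactly. Their poses are not given: they have to be found in the camera images.
- cell_mid (a point): Centre of the square sample cell, half-way up: 36 x 36 mm, 92 mm tall (46 mm above and below this point), plus a black stopper 12 mm high; about 0.19 kg, standing upright on the table. z up; x axis normal to the two ribbed metal sides (hold there, in the top 35 mm, as the rest goes into the well); y axis normal to the two clear faces. Half a turn makes no difference.
- nest (a point): On the upright axis where the clamped cell stands, at the rim of the photometer's well, 70 mm above the table. y axis: the light path, receiver tube at -y, lamp box at +y. x axis: from the sprung clamp jaw (-x) to the fixed datum wall (+x), which is 18 mm from this point. The well is 38.5 mm wide along y; both sides and the datum wall have 45-degree lead-ins 6 mm wide.
- jaw_face (a point): Middle of the clamp jaw's steel face, 19 mm wide, 15 to 29 mm below the rim, with a slope above it. At rest it stands 33 mm (less with a turned lever) from the datum wall, so the 36 mm cell wedges it back (up to about 15 N) as its foot goes 5 to 16 mm below the rim. From then on it rubs steadily with some 2 to 10 N as the cell goes down: the cell does not sink by itself.
- well_floor (a point): Centre of the well's fixed floor, 16 mm above the table. The cell does not reach it: it stands on a rubber-tipped seat, 22 mm wide, on a height screw above the floor. Where the screw was left is not reported and cannot be seen: the seat's top lies 26 to 50 mm below the rim and must be felt. The rubber gives about 1 mm for each 8 N, at most 3 mm; over 15 N is too hard.
- lamp (a point): Centre of the top of the lamp box, 84 mm above the table: 52 mm wide, 82 mm long, on the light path at +y of the well. The receiver tube (top 78 mm) stands likewise on the other side; both begin 56 mm from the well's axis, with thinner barrels (top 70 mm) reaching to 36 mm. All of it is one bench photometer, fixed to the table.
- lever_knob (a point): In the upper half of the clamp lever's upright round black knob, on its axis, 84 mm above the table: knob 16 mm in diameter, its top 15 mm above this point, the flat lever arm's top 27 mm below it. It rides 50 mm from the lever's upright axis, which stands 58 mm from point nest along that point's -x.
- clamp_lever (a joint): Clamp lever angle (rad): 0 open, pointing away from the well (-x of point nest); grows counter-clockwise seen from above to 1.57 at its stop, pointing along -y of point nest. It starts at 0 to 0.25 and stays where it is left; it takes 2 to 4 N at the knob, as its cam drives the sprung jaw 5 mm forward.
- steel_can: Open grey steel can, 70 mm wide, 62 mm tall, on the table; origin at the centre of its underside. Leave it alone.
- tin: Round grey sample tin with lid, 53 mm wide, 29 mm tall; origin at the centre of its underside. Leave it alone.
- brass_weight: Small brass knobbed weight, 26 mm wide, 27 mm tall; origin at the centre of its underside. Leave it alone.

How it is judged:
On the way:
1. the cell stands on the seat in the well, clear faces along the light path, the clamp lever still open (contact force between cell and seat_pad above 0.4 N and horizontal distance between cell_mid and nest below 0.004 m and angle between the y axis of cell_mid and the y axis of nest, either way round below 0.07 rad and angle between cell_mid's own z axis and vertical below 0.07 rad and value of joint clamp_lever below 0.5 rad), for 0.2 s.
At the end, for the whole second after the job is handed in: The cell is at rest in the well, standing on the rubber-tipped seat (touching it with more than 0.4 N), its axis within 3 mm of the nest's, upright within 0.05 rad, its clear faces square to the light path within 0.05 rad, and the clamp lever is turned past 1.40 rad (stop at 1.57) (contact force between cell and seat_pad above 0.4 N and horizontal distance between cell_mid and nest below 0.003 m and angle between the y axis of cell_mid and the y axis of nest, either way round below 0.05 rad and angle between cell_mid's own z axis and vertical below 0.05 rad and value of joint clamp_lever above 1.4 rad and linear speed of cell below 0.02 m/s).
It fails at once if the cell is pressed on its seat with more than 15 N (contact force between cell and seat_pad above 15 N).
It fails at once if the fingers press on a clear face (contact force between the fingers and clear_faces above 1 N).
It fails at once if the cell is tipped over (angle between cell_mid's own z axis and vertical above 0.6 rad).
It fails at once if the can, the tin or the brass weight is disturbed (distance of any of steel_can, tin, brass_weight from where it was at the start of the episode above 0.03 m).
It also fails if it takes over 59 s, if anything falls off the work surface, if the arm or the gripper's body presses on something with over 40 N, if the wrist force passes 120 N, or if a joint passes its speed limit or range.

### The arm

A 6-joint arm with a two-finger parallel gripper is mounted at the origin on a cart in front of the work surface, level with it; the furniture and walls round the work are solid. World frame = base frame: x ahead of the robot, y to its left, z up, the work surface at z = 0. Lengths are in m, angles in rad, forces in N, time in s.
With the tool pointing down it reaches from about 0.35 to 0.775 m from the base axis. Payload 7.3 kg.
Tool frame: the origin (TCP) lies at the very end of the fingers, on their centre line; the grasp point (between the pads) lies 19 mm behind it; z points along the fingers, y is the direction in which the jaws open and shut (so a half turn about z gives the same grasp; the last joint's range is limited). The gripper opens to 92 mm and grips with 3 to 60 N. Pads are 19 mm wide; open, the fingers measure 130 mm over their backs; the gripper's body (75 mm by 190 mm) begins 47 mm behind the grasp point.
Start: joints at [1.078, 0.342, 1.524, -0, 1.275, -0.146], TCP at [0.178, 0.494, 0.227] pointing down, gripper open.
Joint ranges: [-2.53, 2.53], [-0.77, 2.02], [0.04, 2.7], [-1, 4.14], [0.28, 2.66], [-3.11, 3.11]. Speed limits (rad/s): [2.57, 2.57, 3.14, 3.14, 3.14, 3.14].

### API

Orientations are given as [roll, pitch, yaw] about the fixed x, y, z axes, in that order (R = Rz(yaw) Ry(pitch) Rx(roll)).
In Python, from cell import robot gives the robot as it stands.
- The arm moves only by the tool apply_moves, never from a script. Its argument "plan" is a list of rows, each an object of numbers: "tx", "ty", "tz": the shift along the tool's x, y, z in m; "yaw": the turn about the tool's z in rad; "grip": the opening, from -1 (shut) to 1 (fully open), so that 0 is half open. In form: [{"tx": .., "ty": .., "tz": .., "yaw": .., "grip": ..}, ...]. A call has 1 to 8 rows; each row is the pose to reach, as a shift and turn from the pose commanded when the call began, along the tool's axes at that moment; what a row does not reach only later rows make up. A row lasts 1/8 s, in which the tool goes at most 62.5 mm and 10.7 degrees, less where a joint would pass 70% of its speed; a pose out of reach is approached as far as the arm can. A call with a gripper value outside its range is refused whole. The fingers move at their own pace and stop on an object; "force" is the grip in N (left out, the last holds). Time passes only in rows, so rows that repeat a pose let the fingers close. It gives the time, the measured TCP pose, the force and the opening at its end, in the units of the state.
- robot.observe(): the state, without advancing time (a new reading comes with each control period).
- robot.read_camera(name): name is "scene" or "side" or "wrist"; returns (picture, depth): 420x560x3 uint8, red, green, blue; 420x560 float32, m along the optical axis (not along the pixel's ray), 0 where there is no reading.
- robot.get_calibration(name): a dict with "camera_matrix" (3x3 intrinsics, pixels), "R" (3x3) and "t" (3): a world point X has camera coordinates R X + t. Camera axes: x right, y down, z forward; pixel columns grow to the right and rows downward; lengths in m; the calibration is good to about 2 mm. A picture is of the moment at which its call begins: read the wrist's pose just before it. get_calibration takes no time and is no camera call; for the wrist camera it gives the pose at the moment of the call.
- robot.hand_in(): hands the job in, once; it reports no verdict.
Trained networks look in the newest picture that a camera, given by its name, has taken for a name from the list of things; names that differ only in an ending like _2 or _b are one class to them, and where a whole thing is asked for, a point or a joint stands for the part that bears it (a point fixed in the world has none). Each returns a list of dicts, best first, with "confidence" (0 to 1); they miss things now and then, are a little off and sometimes report something else, mostly with a low value. They report only what shows in the picture. A call takes as long as a camera call.
- robot.outline_of(label, camera): "region" (420x560 bool, what is visible of it) and "pixel" ([row, column] in pixels, amid what is visible of it).
- robot.tip_of(label, camera): "pixel" ([row, column] in pixels: a listed point, or the origin of a listed thing).
The state is a dict: "time": time; "qpos": joint angles; "qvel": joint speeds; "joint_efforts": joint torques, N m; "tool_pos": TCP position; "tool_rot": TCP orientation; "contact_force": force on the tool from outside, world axes, zero at the start; "torque": the same for the moment, N m; "opening": finger opening in m.
Only numpy, scipy, OpenCV 4.12 (cv2) and the standard library are available. Lean on these libraries where they do the work, as an engineer would, in place of code of your own. Each camera call takes 0.05 s, during which the arm holds its last target.

## Working session

There is one attempt and no reset: what is moved stays moved. The work goes in short steps, Python scripts to look and compute and a tool call to move; the robot and the scene stay as the last step left them, time stands still between calls to the robot, and variables do not carry over. Pictures are saved under pics/ and viewed, and the job is handed in when it is done.

Besides the shell and the picture viewer there is one more tool, called after "Emit:" as name(argument=value, ...), one argument or row to a line, values as JSON. apply_moves: Moves the arm, as the interface text tells. Its arguments: {"type":"object","properties":{"plan":{"type":"array","items":{"type":"object","properties":{"tx":{"type":"number"},"ty":{"type":"number"},"tz":{"type":"number"},"yaw":{"type":"number"},"grip":{"type":"number"}}}},"force":{"type":"number"}},"required":["plan"]}

```bash
ls; mkdir -p pics; python3 - <<'E'
from cell import robot
import cv2,json
s=robot.observe();print(s)
for n in("scene","side","wrist"):
    p,d=robot.read_camera(n);cv2.imwrite(f"pics/{n}0.png",p[:,:,::-1])
    c=robot.get_calibration(n)
    import numpy as np
    print(n,c['camera_matrix'].tolist(),(-c['R'].T@c['t']).tolist())
    np.savez(f"{n}0.npz",p=p,d=d,K=c['camera_matrix'],R=c['R'],t=c['t'])
E
```

```text
pics
{'time': 0.0, 'qpos': array([ 1.07797939e+00,  3.42734117e-01,  1.52500292e+00,  3.97509493e-06,
        1.27542280e+00, -1.45963067e-01]), 'qvel': array([-0.00028687,  0.00068559,  0.00014656, -0.00076705, -0.00056914,
        0.00037768]), 'joint_efforts': array([ 1.58296825e-03, -4.31229687e+01, -2.44222373e+01,  7.19431113e-02,
        5.58969914e-02, -1.36945919e-04]), 'tool_pos': array([0.17823329, 0.49338555, 0.22604398]), 'tool_rot': array([-3.14004269e+00, -2.31699795e-04,  2.79473744e+00]), 'contact_force': array([-0.69823371,  0.79159698,  0.8395066 ]), 'torque': array([-0.03893353, -0.00487283,  0.03891436]), 'opening': 0.09139383645834197}
scene [[461.26736044506004, 0.0, 275.94239029679375], [0.0, 461.26736044506004, 217.6342425093237], [0.0, 0.0, 1.0]] [-0.028476410011363605, -0.9758063198495743, 0.6457479144451739]
side [[470.16210086318966, 0.0, 283.56473674962444], [0.0, 470.16210086318966, 211.6512491557329], [0.0, 0.0, 1.0]] [1.040504053922917, -0.5678780348459913, 1.0391094845590125]
wrist [[296.2222269429253, 0.0, 276.9938974973542], [0.0, 296.2222269429253, 210.8328094846829], [0.0, 0.0, 1.0]] [0.1106442941865559, 0.5179453533509258, 0.3828281721665783]
```

View pics/scene0.png

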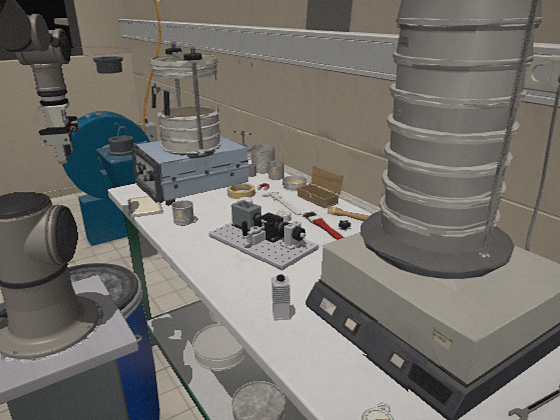

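View pics/side0.png

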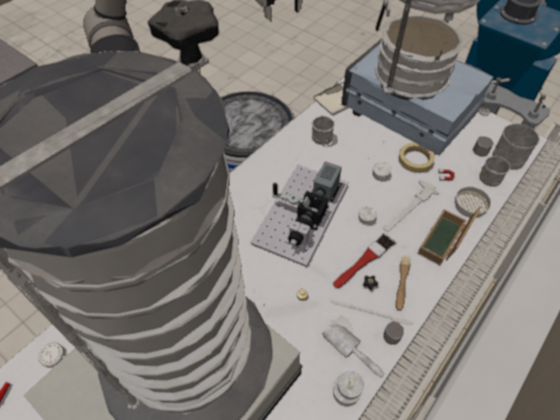

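View pics/wrist0.png

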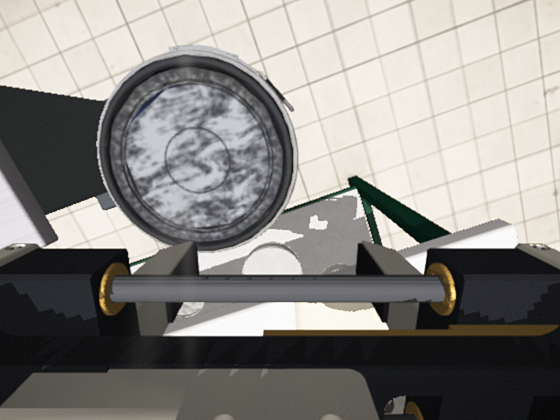

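```bash
cat > h.py <<'E'
import numpy as np,cv2
from cell import robot
def load(n):
    z=np.load(n+'.npz');return z['p'],z['d'],z['K'],z['R'],z['t']
def world(v,u,d,K,R,t):
    c=np.linalg.inv(K)@np.array([u,v,1.0])*d
    return R.T@(c-t)
def onz(px,z,K,R,t):
    ray=R.T@np.linalg.inv(K)@np.array([px[1],px[0],1.0]);C=-R.T@t
    return C+ray*(z-C[2])/ray[2]
def proj(X,K,R,t):
    c=R@np.asarray(X)+t;p=K@c/c[2];return p[1],p[0]
def cloud(d,K,R,t):
    v,u=np.mgrid[:d.shape[0],:d.shape[1]]
    c=np.stack([(u-K[0,2])/K[0,0]*d,(v-K[1,2])/K[1,1]*d,d],-1)
    return (c-t)@R
E
python3 - <<'E'
from h import *
Z={'cell_mid':.046,'nest':.07,'jaw_face':.048,'well_floor':.016,'lamp':.084,'lever_knob':.084,'steel_can':0,'tin':0,'brass_weight':0}
for n in("scene","side"):
    p,d,K,R,t=load(n+'0')
    for l,z in Z.items():
        for r in robot.tip_of(l,n)[:2]: print(n,l,np.round(r['pixel'],1),round(r['confidence'],2),onz(r['pixel'],z,K,R,t).round(4))
print(robot.observe()['time'])
E
```

```text
scene cell_mid [301.  279.2] 0.65 [ 0.4398 -0.2669  0.046 ]
scene nest [219.2 270.2] 0.76 [0.628 0.06  0.07 ]
scene jaw_face [224.4 263.2] 0.35 [0.6162 0.081  0.048 ]
scene well_floor [230.7 270.1] 0.8 [0.6445 0.088  0.016 ]
scene lamp [203.4 248.1] 0.96 [0.6186 0.171  0.084 ]
scene lamp [215.7 271.6] 0.5 [0.6284 0.0526 0.084 ]
scene steel_can [217.8 183.7] 0.88 [0.4779 0.3619 0.    ]
scene tin [207.1 243.5] 0.61 [0.6855 0.3234 0.    ]
side nest [204.7 313.8] 0.98 [0.6361 0.0593 0.07  ]
side nest [173.3 332.2] 0.72 [0.6101 0.1776 0.07  ]
side jaw_face [206.3 308.9] 0.56 [0.6201 0.061  0.048 ]
side well_floor [215.  313.8] 0.6 [0.6346 0.0662 0.016 ]
side lamp [169.1 325. ] 0.91 [0.5923 0.1667 0.084 ]
side lamp [206.6 307. ] 0.31 [0.6322 0.0343 0.084 ]
side lever_knob [186.8 274.4] 0.63 [0.526  0.0319 0.084 ]
side steel_can [136.7 318.1] 0.63 [0.4565 0.3269 0.    ]
side tin [173.5 380. ] 0.63 [0.6878 0.3196 0.    ]
side brass_weight [297.  302.4] 0.44 [ 0.7551 -0.1384  0.    ]
1.05
```

The scene view shows the cell at about (301,280), the photometer around (230,265), and the can at (213,183). The side view shows the photometer with its lamp box at (180,325) and knob at (187,275), while the cell is hidden behind the sieves. The next step is orientations from depth.

```bash
python3 - <<'E'
from h import *
for n in("scene","side"):
    p,d,K,R,t=load(n+'0'); P=cloud(d,K,R,t); ok=d>0
    # plate / lamp top / knob
    for nm,c,r,z0,z1 in [("lamp",(.605,.17),.08,.080,.088),("knob",(.526,.032),.03,.088,.102),("can",(.47,.34),.07,.05,.066),("recv",(.655,-.05),.09,.074,.081),("celltop",(.44,-.267),.05,.088,.096),("stopper",(.44,-.267),.05,.099,.108),("cellall",(.44,-.267),.05,.01,.096),("weight",(.755,-.138),.03,.005,.03)]:
        m=ok&(np.hypot(P[...,0]-c[0],P[...,1]-c[1])<r)&(P[...,2]>z0)&(P[...,2]<z1)
        if m.sum()>5:
            q=P[m][:,:2].astype(np.float32); rr=cv2.minAreaRect(q)
            print(n,nm,m.sum(),q.mean(0).round(4),np.round(rr[0],4),np.round(rr[1],4),round(rr[2],1), P[m][:,2].mean().round(4))
    print("table z",np.median(P[...,2][ok&(abs(P[...,2])<.01)]))
p,d,K,R,t=load('wrist0'); print(R,t)
p,d,K,R,t=load('scene0')
cv2.imwrite('pics/s_crop.png',cv2.resize(p[180:340,190:350,::-1],None,fx=3.6,fy=3.6,interpolation=cv2.INTER_CUBIC))
E
```

```text
scene lamp 219 [0.6009 0.1576] [0.6012 0.1627] [0.0564 0.0872] 17.5 0.0851
scene knob 33 [0.5235 0.0322] [0.5238 0.0336] [0.0133 0.016 ] 13.7 0.0952
scene can 175 [0.4642 0.3342] [0.4643 0.3344] [0.0763 0.0673] 83.2 0.0573
scene recv 106 [ 0.6472 -0.0235] [ 0.6467 -0.0211] [0.0528 0.0508] 58.4 0.0777
scene celltop 135 [ 0.4429 -0.266 ] [ 0.446  -0.2608] [0.0398 0.0359] 61.8 0.0931
scene stopper 46 [ 0.4445 -0.2632] [ 0.4464 -0.2618] [0.0189 0.0152] 36.4 0.1044
scene cellall 629 [ 0.4384 -0.2725] [ 0.4455 -0.2615] [0.0416 0.0361] 61.7 0.0591
table z 0.0015108843983232044
side lamp 434 [0.6067 0.1575] [0.6064 0.1586] [0.0522 0.0844] 15.2 0.0833
side knob 33 [0.5289 0.0296] [0.5277 0.0292] [0.0143 0.0148] 86.3 0.0953
side can 140 [0.4673 0.3296] [0.4672 0.3298] [0.0674 0.0711] 47.7 0.057
side recv 180 [ 0.6529 -0.0244] [ 0.6514 -0.0232] [0.05   0.0541] 56.8 0.077
side weight 98 [ 0.7539 -0.1408] [ 0.7519 -0.1387] [0.0246 0.0249] 74.2 0.0181
table z -0.0005002929196446754
[[ 0.34174136  0.93979266 -0.00161535]
 [ 0.90491773 -0.32859474  0.27046147]
 [ 0.25364691 -0.09388963 -0.96272944]] [-0.52395457 -0.03347014  0.38912507]
```

View pics/s_crop.png

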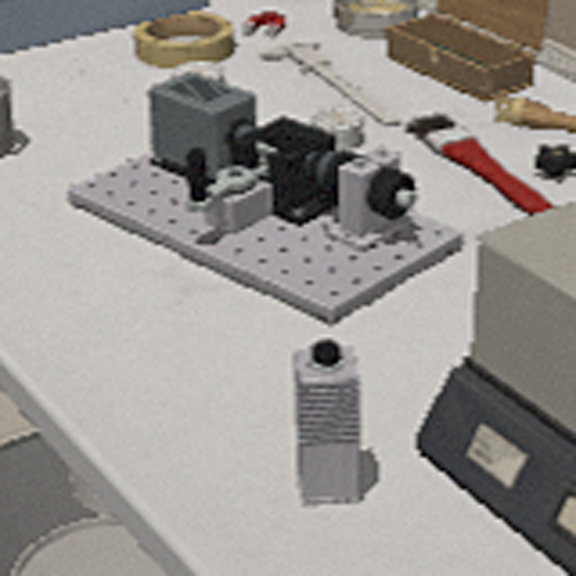

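```bash
python3 - <<'E'
from h import *
a=[]
for n in("scene","side"):
    p,d,K,R,t=load(n+'0'); P=cloud(d,K,R,t)[d>0]; a.append(P)
P=np.concatenate(a)
m=(P[:,0]>.2)&(P[:,0]<.85)&(P[:,1]>-.6)&(P[:,1]<.55)&(P[:,2]>-.05)
H=np.full((23,13),np.nan)
for x,y,z in P[m]:
    i=int((y+.6)/.05);j=int((x-.2)/.05);H[i,j]=np.nanmax([H[i,j],z])
print('x',[round(.2+.05*j,2) for j in range(13)])
for i in range(23): print(round(-.6+.05*i,2),' '.join('%5.0f'%(1000*v) for v in H[i]))
E
```

```text
x [0.2, 0.25, 0.3, 0.35, 0.4, 0.45, 0.5, 0.55, 0.6, 0.65, 0.7, 0.75, 0.8]
-0.6   nan   nan     3    19    19    60   175   176   215   620   694   747   204
-0.55   nan   nan     5     5     5    61   174   213   646   751   760   752   749
-0.5   nan   nan     4     5     4    58   174   748   752   750   760   752   752
-0.45   nan   nan     4     5     5    62   175   748   752   750   760   754   753
-0.4   nan   nan     4     4     6    56   174   212   751   752   760   755   752
-0.35   nan   nan     4     5     4    54   175   203   748   806   814   808   215
-0.3   nan   nan     3     4   108   106   173   173   173   207   808   202   171
-0.25   nan   nan     4     5    96    92     5     4     4     5     5     7     6
-0.2   nan   nan     4     4     6     4     6     5     6     5    13    21     6
-0.15   nan   nan     4     5     6     4     5    21     5     5    29    30     7
-0.1   nan   nan     4     5     6     5    20    21    75    79    21    12    14
-0.05   nan   nan     5     5     6     5    20    21    87    85    19    15    25
0.0   nan   nan     4   
[... 182 characters left out ...]
  22    90    88    36    26    27    16
0.15   nan   nan     5     7     6    20    22    89    89    18    28    27     8
0.2   nan   nan     5     7     6     6    18    87    86     6     5     5     9
0.25   nan   nan     3     6     7    64     5     4     5    32    30     5    10
0.3   nan   nan     5     6    66    65    65     5     5    33    32     5    13
0.35   nan   nan     4     6    64    65     5     5     6    29    29    29    14
0.4   586   nan     6    16    17     6     6   531   527    29    28    30    17
0.45   593   nan    17    18   174   334   484   524   509   482   474   163    15
0.5   373   nan    17    18   173   469   483   496   496   483   486   175    92
```

Emit:
apply_moves(
  plan=[
    {"tx": -0.37, "ty": -0.23, "tz": -0.02, "yaw": 0.14, "grip": 1},
    {"tx": -0.37, "ty": -0.23, "tz": -0.02, "yaw": 0.14, "grip": 1},
    {"tx": -0.37, "ty": -0.23, "tz": -0.02, "yaw": 0.14, "grip": 1},
    {"tx": -0.37, "ty": -0.23, "tz": -0.02, "yaw": 0.14, "grip": 1},
    {"tx": -0.37, "ty": -0.23, "tz": -0.02, "yaw": 0.14, "grip": 1},
    {"tx": -0.37, "ty": -0.23, "tz": -0.02, "yaw": 0.14, "grip": 1},
    {"tx": -0.37, "ty": -0.23, "tz": -0.02, "yaw": 0.14, "grip": 1},
    {"tx": -0.37, "ty": -0.23, "tz": -0.02, "yaw": 0.14, "grip": 1},
  ],
)

```text
time: 2.05
tool_pos: [0.4504, 0.1486, 0.2467]
tool_rot: [-3.142, 0.001, 2.649]
contact_force: [-0.9, -0.2, 1.0]
opening: 0.0918
```

```bash
cat >> h.py <<'E'
def delta(xyz,yaw=None):
    s=robot.observe();r=s['tool_rot'];y=r[2]
    from scipy.spatial.transform import Rotation as Ro
    Rm=Ro.from_euler('xyz',r).as_matrix()
    dl=Rm.T@(np.array(xyz)-s['tool_pos'])
    dy=None if yaw is None else (-(yaw-y)+np.pi)%(2*np.pi)-np.pi
    print('t',s['time'],'pos',s['tool_pos'].round(4),'rot',r.round(4),'F',s['contact_force'].round(2),'T',s['torque'].round(3),'op',round(s['opening'],4),'q',s['qpos'].round(2),'delta',dl.round(4),'dyaw',dy)
E
python3 - <<'E'
from h import *
delta((.478,-.282,.25),2.65)
E
```

```text
t 2.05 pos [0.4504 0.1486 0.2467] rot [-3.1416e+00  1.1000e-03  2.6488e+00] F [-0.85 -0.23  1.03] T [ 0.001  0.012 -0.01 ] op 0.0918 q [ 0.16  0.23  1.62 -0.    1.29 -0.92] delta [-0.228  -0.3663 -0.003 ] dyaw -0.001202241335589882
```

Emit:
apply_moves(
  plan=[
    {"tx": -0.228, "ty": -0.366, "tz": 0, "yaw": 0, "grip": 1},
    {"tx": -0.228, "ty": -0.366, "tz": 0, "yaw": 0, "grip": 1},
    {"tx": -0.228, "ty": -0.366, "tz": 0, "yaw": 0, "grip": 1},
    {"tx": -0.228, "ty": -0.366, "tz": 0, "yaw": 0, "grip": 1},
    {"tx": -0.228, "ty": -0.366, "tz": 0, "yaw": 0, "grip": 1},
    {"tx": -0.228, "ty": -0.366, "tz": 0, "yaw": 0, "grip": 1},
    {"tx": -0.228, "ty": -0.366, "tz": 0, "yaw": 0, "grip": 1},
    {"tx": -0.228, "ty": -0.366, "tz": 0, "yaw": 0, "grip": 1},
  ],
)

```text
time: 3.05
tool_pos: [0.4784, -0.2806, 0.2459]
tool_rot: [-3.142, -0.001, 2.651]
contact_force: [0.3, 0.4, -0.2]
opening: 0.0916
```

```bash
cat >> h.py <<'E'
def snap(n,name):
    c=robot.get_calibration(n);p,d=robot.read_camera(n)
    cv2.imwrite(f"pics/{name}.png",p[:,:,::-1])
    np.savez(f"{name}.npz",p=p,d=d,K=c['camera_matrix'],R=c['R'],t=c['t'])
    return p,d,c['camera_matrix'],c['R'],c['t']
E
python3 - <<'E'
from h import *
delta((.443,-.263,.15),2.65)
p,d,K,R,t=snap('wrist','w1')
for r in robot.tip_of('cell_mid','wrist'): print(r, onz(r['pixel'],.046,K,R,t))
P=cloud(d,K,R,t);ok=d>0
for z0,z1 in((.085,.097),(.098,.11),(.03,.085)):
    m=ok&(np.hypot(P[...,0]-.443,P[...,1]+.263)<.05)&(P[...,2]>z0)&(P[...,2]<z1)
    q=P[m][:,:2].astype(np.float32); print(m.sum(),q.mean(0),cv2.minAreaRect(q),P[m][:,2].mean())
E
```

```text
t 3.05 pos [ 0.4784 -0.2806  0.2459] rot [-3.1416e+00 -6.0000e-04  2.6514e+00] F [ 0.26  0.35 -0.22] T [0.019 0.027 0.039] op 0.0916 q [-0.67  0.38  1.41 -0.    1.35 -1.75] delta [ 0.0395 -0.0012  0.0959] dyaw 0.001373723608445676
939 [ 0.44770262 -0.2626457 ] ((0.4482560157775879, -0.2630402445793152), (0.03519674018025398, 0.035784583538770676), 61.93075942993164) 0.09078210335968556
245 [ 0.44801447 -0.26299354] ((0.4481792151927948, -0.26301389932632446), (0.017209194600582123, 0.016994090750813484), 61.255428314208984) 0.10233557526259361
92 [ 0.43229795 -0.25507876] ((0.43236592411994934, -0.2550094723701477), (0.03482384234666824, 0.0002629025839269161), 61.547607421875) 0.05471421628626643
```

View pics/w1.png

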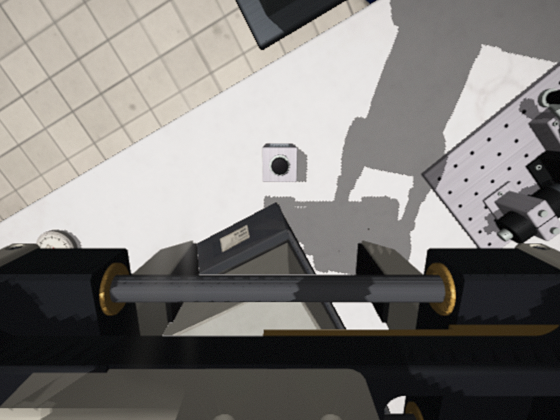

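```bash
python3 - <<'E'
from h import *
delta((.448,-.263,.063),2.648)
E
```

```text
t 3.15 pos [ 0.4785 -0.2773  0.2463] rot [ 3.1406e+00 -1.3000e-03  2.6547e+00] F [-0.13  0.    0.46] T [-0.021  0.046 -0.019] op 0.0915 q [-0.66  0.38  1.41  0.    1.35 -1.75] delta [ 0.0334 -0.0018  0.1833] dyaw 0.006674129456108346
```

Emit:
apply_moves(
  plan=[
    {"tx": 0.033, "ty": -0.001, "tz": 0, "yaw": 0.005, "grip": 1},
    {"tx": 0.033, "ty": -0.001, "tz": 0.04, "yaw": 0.005, "grip": 1},
    {"tx": 0.033, "ty": -0.001, "tz": 0.08, "yaw": 0.005, "grip": 1},
    {"tx": 0.033, "ty": -0.001, "tz": 0.12, "yaw": 0.005, "grip": 1},
    {"tx": 0.033, "ty": -0.001, "tz": 0.12, "yaw": 0.005, "grip": 1},
  ],
)

```text
time: 3.78
tool_pos: [0.4477, -0.2606, 0.1248]
tool_rot: [3.14, -0.006, 2.652]
contact_force: [0.3, 0.4, 0.7]
opening: 0.0918
```

```bash
python3 - <<'E'
from h import *
delta((.448,-.263,.063),2.648)
p,d,K,R,t=snap('wrist','w2')
P=cloud(d,K,R,t);ok=d>0
for z0,z1 in((.085,.097),(.098,.11)):
    m=ok&(np.hypot(P[...,0]-.443,P[...,1]+.263)<.05)&(P[...,2]>z0)&(P[...,2]<z1)
    q=P[m][:,:2].astype(np.float32); print(m.sum(),q.mean(0),cv2.minAreaRect(q),P[m][:,2].mean())
delta((.448,-.263,.063),2.648)
E
```

```text
t 3.775 pos [ 0.4477 -0.2606  0.1248] rot [ 3.14   -0.0061  2.652 ] F [0.34 0.41 0.66] T [-0.025  0.04  -0.028] op 0.0918 q [-0.68  0.44  1.68  0.    1.03 -1.76] delta [-0.0018 -0.002   0.0618] dyaw 0.004020885886179659
2077 [ 0.44615757 -0.26172963] ((0.4484752118587494, -0.262969970703125), (0.03595372289419174, 0.036589667201042175), 60.93781280517578) 0.09071355956628954
572 [ 0.44758213 -0.26265702] ((0.4480515718460083, -0.26301831007003784), (0.016963310539722443, 0.01712252013385296), 13.597159385681152) 0.1021778933754239
t 3.825 pos [ 0.4489 -0.262   0.1268] rot [ 3.1409e+00 -1.9000e-03  2.6518e+00] F [ 1.02 -0.14  0.14] T [-0.008 -0.024  0.009] op 0.0917 q [-0.68  0.44  1.68  0.    1.03 -1.76] delta [ 0.0002 -0.0014  0.0638] dyaw 0.003819785557918731
```

View pics/w2.png

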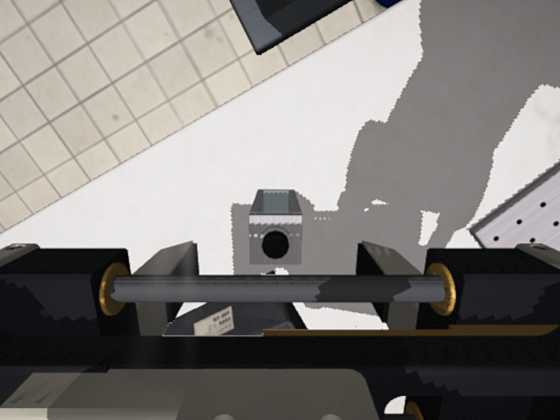

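The wrist view shows the cell top at (245,275), centred between the fingers. The glass window is on the camera side, so the jaws close on the ribbed sides. Next I descend and grip.

Emit:
apply_moves(
  plan=[
    {"tx": 0, "ty": -0.001, "tz": 0.03, "yaw": 0.004, "grip": 1},
    {"tx": 0, "ty": -0.001, "tz": 0.063, "yaw": 0.004, "grip": 1},
    {"tx": 0, "ty": -0.001, "tz": 0.063, "yaw": 0.004, "grip": 1},
    {"tx": 0, "ty": -0.001, "tz": 0.063, "yaw": 0.004, "grip": -1},
    {"tx": 0, "ty": -0.001, "tz": 0.063, "yaw": 0.004, "grip": -1},
    {"tx": 0, "ty": -0.001, "tz": 0.063, "yaw": 0.004, "grip": -1},
    {"tx": 0, "ty": -0.001, "tz": 0.063, "yaw": 0.004, "grip": -1},
    {"tx": 0, "ty": -0.001, "tz": 0.063, "yaw": 0.004, "grip": -1},
  ],
  force=30,
)

```text
time: 4.82
tool_pos: [0.4484, -0.2648, 0.0638]
tool_rot: [3.142, 0.0, 2.646]
contact_force: [-0.7, -0.3, -1.0]
opening: 0.0461
```

```bash
python3 - <<'E'
from h import *
delta((.448,-.263,.063),2.648)
E
```

```text
t 4.825 pos [ 0.4484 -0.2648  0.0638] rot [3.1415e+00 1.0000e-04 2.6457e+00] F [-0.73 -0.29 -0.98] T [-0.033 -0.019  0.017] op 0.0461 q [-0.68  0.52  1.74  0.    0.87 -1.76] delta [0.0012 0.0014 0.0008] dyaw -0.002271411184711969
```

Emit:
apply_moves(
  plan=[
    {"tx": 0, "ty": 0, "tz": 0, "yaw": 0, "grip": -1},
    {"tx": 0, "ty": 0, "tz": 0, "yaw": 0, "grip": -1},
    {"tx": 0, "ty": 0, "tz": 0, "yaw": 0, "grip": -1},
    {"tx": 0, "ty": 0, "tz": -0.02, "yaw": 0, "grip": -1},
    {"tx": 0, "ty": 0, "tz": -0.07, "yaw": 0, "grip": -1},
    {"tx": 0, "ty": 0, "tz": -0.13, "yaw": 0, "grip": -1},
    {"tx": 0, "ty": 0, "tz": -0.13, "yaw": 0, "grip": -1},
  ],
)

```text
time: 5.7
tool_pos: [0.4504, -0.2663, 0.1981]
tool_rot: [-3.14, 0.009, 2.646]
contact_force: [0.2, -0.7, -3.2]
opening: 0.0359
```

```bash
python3 - <<'E'
from h import *
delta((.605,.03,.21),1.84)
p,d,K,R,t=snap('wrist','w3')
E
```

```text
t 5.7 pos [ 0.4504 -0.2663  0.1981] rot [-3.1399  0.0093  2.6458] F [ 0.19 -0.7  -3.19] T [-0.059 -0.028 -0.023] op 0.0359 q [-0.68  0.36  1.58  0.    1.19 -1.76] delta [ 0.0048  0.3342 -0.0126] dyaw 0.805845648657435
```

View pics/w3.png

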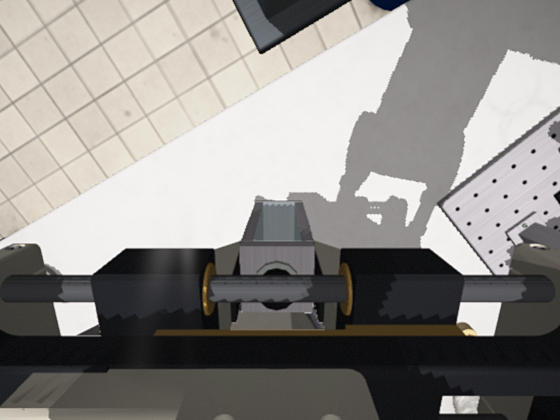

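```bash
python3 - <<'E'
from h import *
delta((.52,-.10,.21),1.84)
delta((.65,-.004,.21),1.84)
E
```

```text
t 5.75 pos [ 0.449  -0.2652  0.1952] rot [-3.1409  0.0037  2.6459] F [-0.06  0.38 -3.3 ] T [ 0.003  0.037 -0.024] op 0.0362 q [-0.68  0.36  1.59  0.    1.19 -1.76] delta [ 0.0161  0.1791 -0.015 ] dyaw 0.8058768275195858
t 5.75 pos [ 0.449  -0.2652  0.1952] rot [-3.1409  0.0037  2.6459] F [-0.06  0.38 -3.3 ] T [ 0.003  0.037 -0.024] op 0.0362 q [-0.68  0.36  1.59  0.    1.19 -1.76] delta [-0.0526  0.3254 -0.0149] dyaw 0.8058768275195858
```

Emit:
apply_moves(
  plan=[
    {"tx": 0.005, "ty": 0.05, "tz": -0.01, "yaw": 0.13, "grip": -1},
    {"tx": 0.01, "ty": 0.1, "tz": -0.015, "yaw": 0.28, "grip": -1},
    {"tx": 0.015, "ty": 0.15, "tz": -0.015, "yaw": 0.43, "grip": -1},
    {"tx": 0.012, "ty": 0.2, "tz": -0.015, "yaw": 0.58, "grip": -1},
    {"tx": -0.01, "ty": 0.25, "tz": -0.015, "yaw": 0.7, "grip": -1},
    {"tx": -0.03, "ty": 0.29, "tz": -0.015, "yaw": 0.8, "grip": -1},
    {"tx": -0.052, "ty": 0.325, "tz": -0.015, "yaw": 0.806, "grip": -1},
    {"tx": -0.052, "ty": 0.325, "tz": -0.015, "yaw": 0.806, "grip": -1},
  ],
)

```text
time: 6.75
tool_pos: [0.6492, -0.0018, 0.2047]
tool_rot: [-3.137, -0.002, 1.842]
contact_force: [0.0, 1.2, -3.1]
opening: 0.036
```

Emit:
apply_moves(
  plan=[
    {"tx": 0, "ty": 0, "tz": 0, "yaw": 0, "grip": -1},
    {"tx": 0, "ty": 0, "tz": 0, "yaw": 0, "grip": -1},
  ],
)

```text
time: 7.0
tool_pos: [0.6478, -0.0044, 0.2081]
tool_rot: [-3.14, -0.001, 1.839]
contact_force: [0.8, 0.3, -1.2]
opening: 0.0356
```

```bash
python3 - <<'E'
from h import *
Z={'nest':.07,'jaw_face':.048,'well_floor':.016,'lamp':.084,'lever_knob':.084}
delta((.65,-.004,.21),1.84)
p,d,K,R,t=snap('wrist','w4')
for l,z in Z.items():
    for r in robot.tip_of(l,'wrist')[:2]: print(l,np.round(r['pixel'],1),round(r['confidence'],2),onz(r['pixel'],z,K,R,t).round(4))
P=cloud(d,K,R,t);ok=d>0
for nm,c,r,z0,z1 in [("lamp",(.605,.16),.09,.080,.088),("knob",(.526,.032),.03,.088,.102),("rim",(.63,.065),.06,.06,.074)]:
    m=ok&(np.hypot(P[...,0]-c[0],P[...,1]-c[1])<r)&(P[...,2]>z0)&(P[...,2]<z1)
    if m.sum()>5:
        q=P[m][:,:2].astype(np.float32); rr=cv2.minAreaRect(q)
        print(nm,m.sum(),q.mean(0).round(4),np.round(rr[0],4),np.round(rr[1],4),round(rr[2],1), P[m][:,2].mean().round(4))
delta((.65,-.004,.21),1.84)
E
```

```text
t 7.0 pos [ 0.6478 -0.0044  0.2081] rot [-3.1400e+00 -5.0000e-04  1.8389e+00] F [ 0.82  0.3  -1.17] T [-0.108  0.047 -0.019] op 0.0356 q [-0.12  0.59  1.18 -0.    1.38 -0.39] delta [-0.0002  0.0023 -0.0019] dyaw -0.0011486090510128832
nest [128.  276.4] 0.7 [0.6286 0.0648 0.07  ]
jaw_face [126.3 265.5] 0.52 [0.6172 0.0634 0.048 ]
well_floor [126.8 278.5] 0.79 [0.6303 0.0665 0.016 ]
lamp [  4.  283.2] 0.87 [0.6082 0.1611 0.084 ]
lever_knob [133.8 164.3] 0.96 [0.5307 0.0328 0.084 ]
lamp 3537 [0.6112 0.1435] [0.6114 0.1432] [0.0512 0.0447] 14.0 0.0824
knob 281 [0.5296 0.0343] [0.5284 0.0339] [0.0148 0.0148] 76.5 0.0954
rim 3852 [0.6301 0.0676] [0.6289 0.0642] [0.064  0.1184] 14.5 0.0666
t 7.3 pos [ 0.6486 -0.004   0.2091] rot [3.1411e+00 1.0000e-04 1.8393e+00] F [-0.84 -0.21 -2.03] T [-0.087  0.028  0.021] op 0.036 q [-0.12  0.59  1.17  0.    1.38 -0.39] delta [-0.0004  0.0013 -0.0009] dyaw -0.000684880241325736
```

View pics/w4.png

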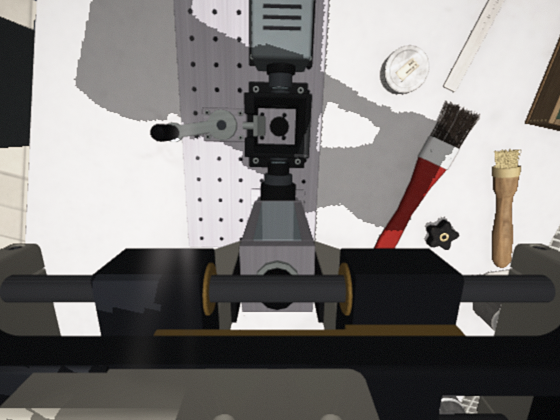

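The wrist view shows the well at (126,277), the lever knob at (131,163), its pivot at (125,222) and the lamp at the top. I'll refine the angle and centre.

```bash
python3 - <<'E'
from h import *
p,d,K,R,t=load('w4');P=cloud(d,K,R,t)
ok=d>0
def edge(name,sel,along):
    pass
# side edges of lamp & plate: fit left/right bounds per row in rough nest frame
th=np.radians(14.5);ex=np.array([np.cos(th),np.sin(th)]);ey=np.array([-ex[1],ex[0]]);o=np.array([.629,.065])
L=np.stack([(P[...,:2]-o)@ex,(P[...,:2]-o)@ey],-1)
for nm,z0,z1,y0,y1,xm in [("lamp",.08,.088,.06,.1,.04),("head",.063,.074,-.034,.034,.05),("plate",.012,.026,-.04,.09,.15)]:
    m=ok&(P[...,2]>z0)&(P[...,2]<z1)&(L[...,1]>y0)&(L[...,1]<y1)&(abs(L[...,0])<xm)
    a=L[m];b=[];
    for yy in np.arange(y0,y1,.004):
        s=a[(a[:,1]>=yy)&(a[:,1]<yy+.004),0]
        if len(s)>5:b.append((yy+.002,s.min(),s.max()))
    b=np.array(b)
    for k in(1,2):
        from numpy import polyfit
        med=np.abs(b[:,k]-np.median(b[:,k]))<.006
        f=np.polyfit(b[med,0],b[med,k],1);print(nm,k,'slope',f[0].round(4),'x',f[1].round(4),med.sum())
    print(nm,'y',a[:,1].min(),a[:,1].max(),'z',np.median(P[...,2][m]))
# rectified top views at z=0.07, 0.5mm/px, range +-80mm
def rect(z,half=.075,s=.00025):
    n=int(2*half/s)
    g=np.mgrid[0:n,0:n];X=(g[1]*s-half);Y=(half-g[0]*s)
    W=np.stack([o[0]+X*ex[0]+Y*ey[0],o[1]+X*ex[1]+Y*ey[1],np.full_like(X,z)],-1)
    c=W@R.T+t;u=(K[0,0]*c[...,0]/c[...,2]+K[0,2]).astype(np.float32);v=(K[1,1]*c[...,1]/c[...,2]+K[1,2]).astype(np.float32)
    return cv2.remap(p,u,v,cv2.INTER_CUBIC)
im=rect(.07)[:,:,::-1].copy()
for k in range(0,600,40): cv2.line(im,(k,0),(k,6),(0,0,255),1);cv2.line(im,(0,k),(6,k),(0,0,255),1)
cv2.line(im,(300,290),(300,310),(0,0,255),1);cv2.line(im,(290,300),(310,300),(0,0,255),1)
cv2.imwrite('pics/rect4.png',im)
E
```

```text
lamp 1 slope 0.0095 x -0.0238 10
lamp 2 slope 0.009 x 0.0271 10
lamp y 0.060007801357927285 0.09999183095356445 z 0.08248264670489534
head 1 slope 0.0144 x -0.0318 12
head 2 slope 0.0081 x 0.0312 16
head y -0.033996621066089694 0.033800597104897044 z 0.06788983753478951
plate 1 slope 0.0054 x -0.1096 31
plate 2 slope 0.0099 x 0.0489 20
plate y -0.039998304308032806 0.08997642847148028 z 0.01479946904441624
```

View pics/rect4.png

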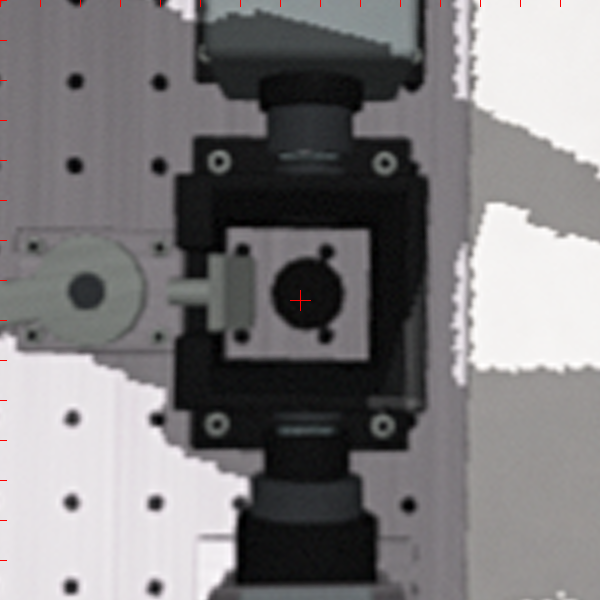

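```bash
python3 - <<'E'
from h import *
p,d,K,R,t=load('w4');P=cloud(d,K,R,t);ok=d>0
C=-R.T@t;th=.244;ex=np.array([np.cos(th),np.sin(th)]);ey=np.array([-ex[1],ex[0]]);o=np.array([.629,.065])
print('cam local',(C[:2]-o)@ex*1e3,(C[:2]-o)@ey*1e3,C[2])
# cell top/stopper pixel depths
L=np.stack([(P[...,:2]-o)@ex,(P[...,:2]-o)@ey],-1)
cv2.imwrite('pics/w4c.png',cv2.resize(p[180:345,190:370,::-1],None,fx=4,fy=3.6,interpolation=cv2.INTER_CUBIC))
for r in range(200,320,6): print(r,[ '%3.0f,%4.0f'%(1e3*P[r,c,2],1e3*L[r,c,1]) for c in (262,270,277,284,292)])
for r in (236,240,244): 
    print(r,[(c,int(1e3*P[r,c,2]),round(1e3*L[r,c,0],1)) for c in range(232,322,4)])
E
```

```text
cam local 0.6384273681320028 0.2680045509801907 0.3647612236217413
200 ['145, -53', '145, -53', '145, -53', '145, -53', '143, -53']
206 ['162, -53', '163, -53', '162, -53', '164, -53', '163, -53']
212 ['178, -53', '177, -53', '178, -53', '178, -53', '365,   0']
218 ['191, -53', '191, -53', '192, -53', '192, -53', '191, -53']
224 ['204, -53', '202, -53', '202, -53', '203, -53', '203, -53']
230 ['213, -53', '214, -53', '213, -53', '213, -53', '214, -53']
236 ['223, -53', '223, -53', '223, -53', '221, -53', '222, -53']
242 ['230, -53', '231, -53', '229, -54', '231, -53', '230, -53']
248 ['235, -55', '234, -55', '235, -54', '235, -55', '235, -54']
254 ['236, -57', '235, -58', '234, -58', '235, -57', '235, -57']
260 ['235, -61', '236, -60', '236, -60', '235, -61', '235, -60']
266 ['237, -63', '238, -62', '239, -62', '238, -62', '236, -63']
272 ['238, -65', '244, -62', '245, -62', '243, -63', '239, -65']
278 ['287, -42', '287, -42', '287, -42', '287, -42', '288, -41']
284 ['289, -43', '289, -43', '288, -43', '289, -43', '289, -43']
290 ['290, -44', '289, -45', '290, -44', '290, -44', '290,
[... 1644 characters left out ...]
0))]
244 [(232, 212, np.float64(-23.1)), (236, 211, np.float64(-21.0)), (240, 232, np.float64(-16.1)), (244, 233, np.float64(-14.1)), (248, 233, np.float64(-12.2)), (252, 232, np.float64(-10.4)), (256, 232, np.float64(-8.5)), (260, 233, np.float64(-6.5)), (264, 233, np.float64(-4.6)), (268, 233, np.float64(-2.7)), (272, 233, np.float64(-0.8)), (276, 232, np.float64(1.1)), (280, 233, np.float64(3.0)), (284, 233, np.float64(4.9)), (288, 233, np.float64(6.8)), (292, 232, np.float64(8.7)), (296, 233, np.float64(10.6)), (300, 233, np.float64(12.5)), (304, 234, np.float64(14.3)), (308, 233, np.float64(16.3)), (312, 232, np.float64(18.3)), (316, 212, np.float64(23.2)), (320, 213, np.float64(25.3))]
```

View pics/w4c.png

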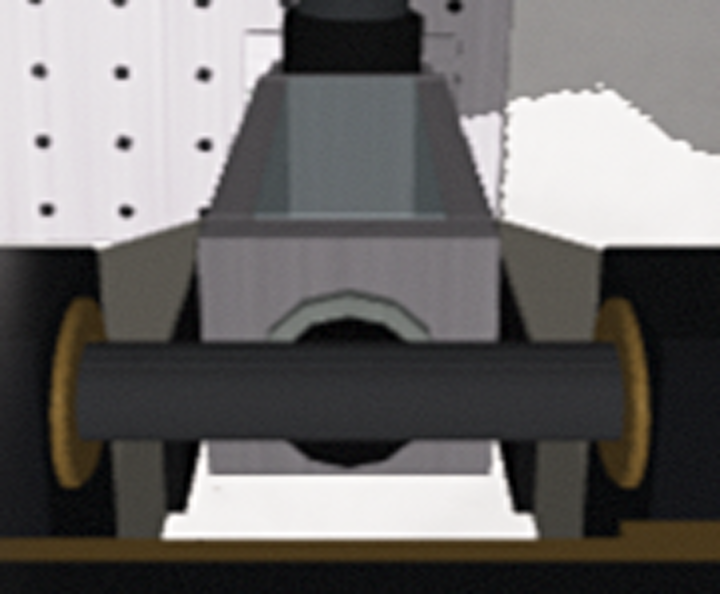

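Emit:
apply_moves(
  plan=[
    {"tx": 0.036, "ty": 0.0012, "tz": 0, "yaw": 0.024, "grip": -1},
    {"tx": 0.073, "ty": 0.0025, "tz": 0, "yaw": 0.024, "grip": -1},
    {"tx": 0.073, "ty": 0.0025, "tz": 0.03, "yaw": 0.024, "grip": -1},
    {"tx": 0.073, "ty": 0.0025, "tz": 0.06, "yaw": 0.024, "grip": -1},
    {"tx": 0.073, "ty": 0.0025, "tz": 0.06, "yaw": 0.024, "grip": -1},
    {"tx": 0.073, "ty": 0.0025, "tz": 0.06, "yaw": 0.024, "grip": -1},
  ],
)

```text
time: 8.05
tool_pos: [0.6325, 0.0673, 0.1501]
tool_rot: [3.14, 0.0, 1.816]
contact_force: [0.1, -0.3, -1.6]
opening: 0.0354
```

```bash
python3 - <<'E'
from h import *
delta((.6305,.0673,.14),1.815)
for n in('scene','side','wrist'):
    p,d,K,R,t=snap(n,n+'5')
    P=cloud(d,K,R,t)
    delta((.6305,.0673,.14),1.815)
a=cv2.resize(load('scene5')[0][180:270,210:330,::-1],(520,390),interpolation=cv2.INTER_CUBIC)
b=cv2.resize(load('side5')[0][140:230,250:370,::-1],(520,390),interpolation=cv2.INTER_CUBIC)
cv2.imwrite('pics/c5.png',cv2.resize(np.hstack([a,b]),(800,300)))
E
```

```text
t 8.05 pos [0.6325 0.0673 0.1501] rot [3.1396e+00 4.0000e-04 1.8156e+00] F [ 0.14 -0.31 -1.63] T [-0.067  0.002 -0.021] op 0.0354 q [-0.01  0.61  1.3   0.    1.23 -0.26] delta [ 0.0005 -0.002   0.0101] dyaw 0.0005678136498832309
t 8.1 pos [0.6328 0.0672 0.1505] rot [3.1387e+00 7.0000e-04 1.8155e+00] F [ 0.64  0.39 -2.17] T [-0.061  0.019  0.007] op 0.0358 q [-0.01  0.61  1.3   0.    1.23 -0.26] delta [ 0.0006 -0.0022  0.0105] dyaw 0.0005168379474440599
t 8.15 pos [0.6327 0.0672 0.1505] rot [3.1386e+00 7.0000e-04 1.8155e+00] F [ 0.02  1.09 -1.83] T [-0.132  0.018 -0.025] op 0.0356 q [-0.01  0.61  1.3   0.    1.23 -0.26] delta [ 0.0006 -0.0022  0.0105] dyaw 0.0004997325866069602
t 8.2 pos [0.6326 0.0673 0.1504] rot [3.1388e+00 6.0000e-04 1.8156e+00] F [-0.15  0.4  -1.25] T [-0.084  0.027 -0.054] op 0.0357 q [-0.01  0.61  1.3   0.    1.23 -0.26] delta [ 0.0006 -0.0021  0.0103] dyaw 0.0005888378932965566
```

View pics/c5.png

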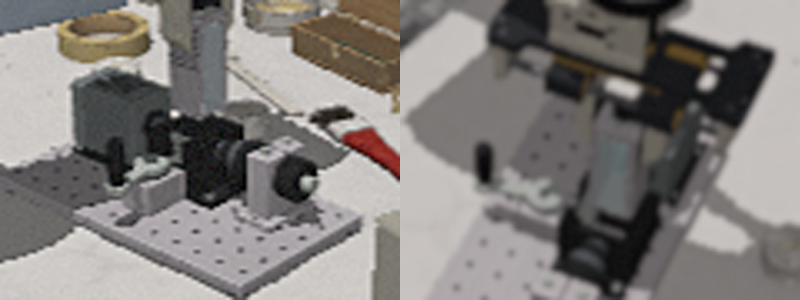

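View pics/wrist5.png

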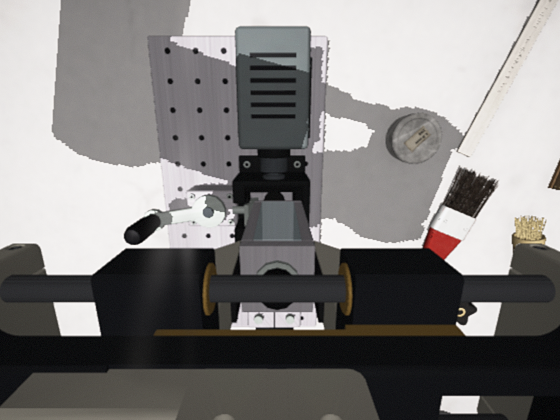

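```bash
python3 - <<'E'
from h import *
p,d,K,R,t=load('wrist5');P=cloud(d,K,R,t);ok=d>0
th=.244;ex=np.array([np.cos(th),np.sin(th)]);ey=np.array([-ex[1],ex[0]]);o=np.array([.629,.065])
L=np.stack([(P[...,:2]-o)@ex,(P[...,:2]-o)@ey],-1)*1e3;z=P[...,2]*1e3
C=-R.T@t;print('cam',(C[:2]-o)@ex*1e3,(C[:2]-o)@ey*1e3,C[2])
def ed(nm,z0,z1,y0,y1,x0,x1):
    m=ok&(z>z0)&(z<z1)&(L[...,1]>y0)&(L[...,1]<y1)&(L[...,0]>x0)&(L[...,0]<x1)
    r=[];
    for row in np.unique(np.where(m)[0]):
        c=np.where(m[row])[0]
        if len(c)>15: r.append((L[row,c,1].mean(),L[row,c[0],0],L[row,c[-1],0]))
    r=np.array(r);
    if len(r)>2: print(nm,len(r),np.median(r,0).round(2),'mid',np.median((r[:,1]+r[:,2])/2).round(2),'slopes',np.polyfit(r[:,0],r[:,1],1)[0].round(3),np.polyfit(r[:,0],r[:,2],1)[0].round(3))
ed('lamp',79,88,58,137,-40,40)
ed('head',60,75,20,36,-45,45)
for a,b in((110,130),(130,150),(150,170),(170,178)): ed('cell%d'%a,a,b,0,30,-22,26)
m=ok&(z>120)&(z<170)&(abs(L[...,0])<10)&(L[...,1]<40);print('cell face y',np.median(L[...,1][m]))
m=ok&(z>79)&(z<88)&(abs(L[...,0])<15)&(L[...,1]>40);print('lamp y',np.percentile(L[...,1][m],[.5,99.5]))
for z0 in(110,130,150,170):
  q=ok&(z>z0)&(z<z0+10)&(abs(L[...,0])<10)&(L[...,1]<40); print(z0,np.median(L[...,1][q]))
E
```

```text
cam 4.321658511256169 73.59082581136606 0.3070634477179287
lamp 120 [ 99.87 -23.88  27.02] mid 1.59 slopes 0.001 0.002
head 19 [ 28.17 -31.87  31.1 ] mid -0.4 slopes 1.324 -1.108
cell110 9 [ 20.05 -12.94  22.11] mid 4.48 slopes -1.01 -5.536
cell130 10 [ 20.07 -13.27  22.19] mid 4.38 slopes -3.453 -0.057
cell150 18 [ 20.05 -13.46  22.28] mid 4.39 slopes 0.97 -0.424
cell170 34 [ 13.76 -13.48  22.09] mid 4.18 slopes 0.132 -0.084
cell face y 20.064388162677137
lamp y [ 58.63528626 138.9820018 ]
110 20.061207255280834
130 20.04923457473056
150 20.061390731070926
170 14.481791539227821
```

Emit:
apply_moves(
  plan=[
    {"tx": 0, "ty": -0.0024, "tz": 0, "yaw": 0, "grip": -1},
    {"tx": 0, "ty": -0.0024, "tz": 0.006, "yaw": 0, "grip": -1},
    {"tx": 0, "ty": -0.0024, "tz": 0.012, "yaw": 0, "grip": -1},
    {"tx": 0, "ty": -0.0024, "tz": 0.012, "yaw": 0, "grip": -1},
  ],
)

```text
time: 8.7
tool_pos: [0.629, 0.0668, 0.1358]
tool_rot: [-3.14, -0.001, 1.816]
contact_force: [-0.4, 0.8, -2.1]
opening: 0.0362
```

```bash
python3 - <<'E'
from h import *
delta((.6305,.0673,.14),1.815)
p,d,K,R,t=snap('wrist','w6')
P=cloud(d,K,R,t);ok=d>0
th=.244;ex=np.array([np.cos(th),np.sin(th)]);ey=np.array([-ex[1],ex[0]]);o=np.array([.629,.065])
L=np.stack([(P[...,:2]-o)@ex,(P[...,:2]-o)@ey],-1)*1e3;z=P[...,2]*1e3
for z0,z1,y0,y1,w in((79,88,58,137,40),(150,160,0,30,24),(90,110,0,30,24)):
    m=ok&(z>z0)&(z<z1)&(L[...,1]>y0)&(L[...,1]<y1)&(abs(L[...,0])<w)
    r=np.array([(L[i,c[0],0],L[i,c[-1],0],np.median(L[i,c,1])) for i in np.unique(np.where(m)[0]) for c in [np.where(m[i])[0]] if len(c)>15]); print(np.median(r,0),np.median(r[:,:2].mean(1)))
a=snap('side','s6')[0]
cv2.imwrite('pics/c6.png',cv2.resize(a[140:230,250:370,::-1],(800,600),interpolation=cv2.INTER_CUBIC))
E
```

```text
t 8.7 pos [0.629  0.0668 0.1358] rot [-3.1400e+00 -5.0000e-04  1.8158e+00] F [-0.41  0.8  -2.12] T [-0.036  0.003  0.002] op 0.0362 q [-0.02  0.62  1.33  0.    1.2  -0.26] delta [ 0.0001  0.0016 -0.0042] dyaw 0.0007668296355198834
[-23.83768817  27.13797068  99.97124822] 1.548916288471597
[-17.59949     18.6247779   20.45197806] 0.33943988052257446
[-16.78424125  18.07533348  20.63702692] 0.5281820709962091
```

View pics/c6.png

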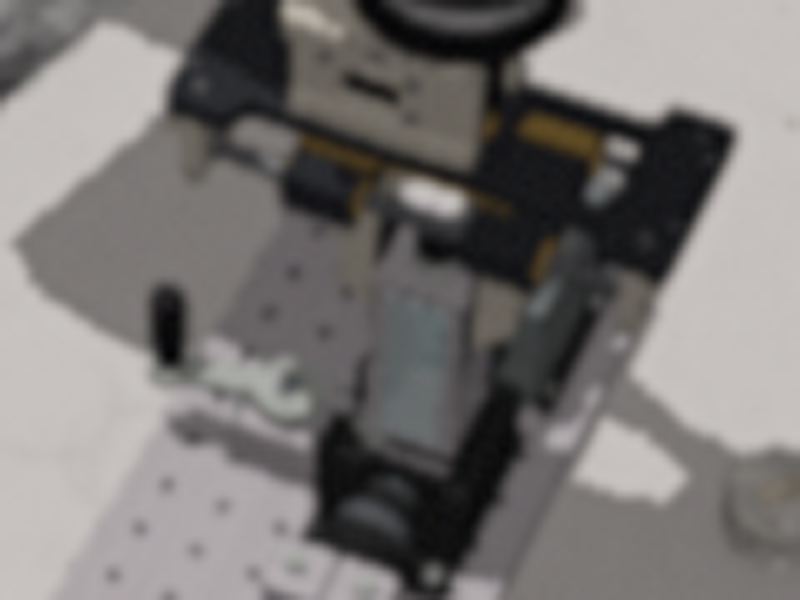

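Emit:
apply_moves(
  plan=[
    {"tx": 0, "ty": 0.0013, "tz": 0, "yaw": 0, "grip": -1},
    {"tx": 0, "ty": 0.0013, "tz": 0, "yaw": 0, "grip": -1},
    {"tx": 0, "ty": 0.0013, "tz": 0, "yaw": 0, "grip": -1},
    {"tx": 0, "ty": 0.0013, "tz": 0, "yaw": 0, "grip": -1},
  ],
)

```text
time: 9.3
tool_pos: [0.6307, 0.0672, 0.1368]
tool_rot: [3.141, -0.0, 1.816]
contact_force: [0.2, -0.3, -2.0]
opening: 0.0361
```

```bash
cat >> h.py <<'E'
def loc():
    s=robot.observe();th=.244;ex=np.array([np.cos(th),np.sin(th)]);ey=np.array([-ex[1],ex[0]]);o=np.array([.629,.065])
    q=s['tool_pos'];F=s['contact_force']
    print('t',round(s['time'],2),'loc',((q[:2]-o)@ex*1e3).round(2),((q[:2]-o)@ey*1e3).round(2),'z',(q[2]*1e3).round(2),'rot',s['tool_rot'].round(4),'Floc',(F[:2]@ex).round(2),(F[:2]@ey).round(2),F[2].round(2),'T',s['torque'].round(2),'op',round(s['opening'],4))
def cellx(name):
    p,d,K,R,t=snap('wrist',name)
    P=cloud(d,K,R,t);ok=d>0
    th=.244;ex=np.array([np.cos(th),np.sin(th)]);ey=np.array([-ex[1],ex[0]]);o=np.array([.629,.065])
    L=np.stack([(P[...,:2]-o)@ex,(P[...,:2]-o)@ey],-1)*1e3;z=P[...,2]*1e3
    for z0,z1,y0,y1,w in((79,88,58,137,40),(130,150,0,30,24),(100,130,0,30,24)):
        m=ok&(z>z0)&(z<z1)&(L[...,1]>y0)&(L[...,1]<y1)&(abs(L[...,0])<w)
        r=np.array([(L[i,c[0],0],L[i,c[-1],0],np.median(L[i,c,1])) for i in np.unique(np.where(m)[0]) for c in [np.where(m[i])[0]] if len(c)>15])
        if len(r): print(z0,np.median(r,0).round(2),np.median(r[:,:2].mean(1)).round(2))
E
python3 - <<'E'
from h import *
loc();cellx('w7');loc()
E
```

```text
t 9.3 loc 2.2 1.69 z 136.78 rot [ 3.1414e+00 -1.0000e-04  1.8158e+00] Floc 0.16 -0.34 -2.01 T [-0.06  0.01  0.01] op 0.0361
79 [-23.84  27.07  99.94] 1.67
130 [-15.4   20.23  20.47] 2.41
100 [-15.16  20.12  20.48] 2.42
t 9.35 loc 2.2 1.66 z 136.78 rot [ 3.1414e+00 -1.0000e-04  1.8158e+00] Floc 0.19 -0.34 -3.13 T [-0.09  0.08 -0.04] op 0.0359
```

Emit:
apply_moves(
  plan=[
    {"tx": 0, "ty": 0, "tz": 0.003, "yaw": 0, "grip": -1},
    {"tx": 0, "ty": 0, "tz": 0.006, "yaw": 0, "grip": -1},
    {"tx": 0, "ty": 0, "tz": 0.009, "yaw": 0, "grip": -1},
    {"tx": 0, "ty": 0, "tz": 0.012, "yaw": 0, "grip": -1},
    {"tx": 0, "ty": 0, "tz": 0.012, "yaw": 0, "grip": -1},
  ],
)

```text
time: 9.98
tool_pos: [0.6307, 0.067, 0.1275]
tool_rot: [3.14, 0.001, 1.816]
contact_force: [-8.0, -0.9, 15.2]
opening: 0.0361
```

```bash
python3 -c "
from h import *
loc();cellx('w8');loc()"
```

```text
t 9.97 loc 2.09 1.52 z 127.54 rot [3.1402e+00 7.0000e-04 1.8159e+00] Floc -7.97 1.04 15.24 T [-0.16  1.45  0.09] op 0.0361
79 [-23.88  27.12 100.11] 1.69
130 [-15.52  20.16  20.34] 2.25
100 [-15.32  19.98  20.42] 2.3
t 10.03 loc 2.07 1.58 z 127.53 rot [3.1402e+00 7.0000e-04 1.8160e+00] Floc -7.21 -0.01 14.62 T [-0.17  1.45 -0.01] op 0.0355
```

Emit:
apply_moves(
  plan=[
    {"tx": 0, "ty": 0, "tz": -0.005, "yaw": 0, "grip": -1},
    {"tx": 0, "ty": -0.001, "tz": -0.005, "yaw": 0, "grip": -1},
    {"tx": 0, "ty": -0.001, "tz": -0.005, "yaw": 0, "grip": -1},
    {"tx": 0, "ty": -0.001, "tz": -0.003, "yaw": 0, "grip": -1},
    {"tx": 0, "ty": -0.001, "tz": -0.003, "yaw": 0, "grip": -1},
  ],
)

```text
time: 10.65
tool_pos: [0.6295, 0.0669, 0.1271]
tool_rot: [-3.141, -0.0, 1.816]
contact_force: [0.2, -0.1, -1.7]
opening: 0.0358
```

```bash
python3 -c "
from h import *
loc();cellx('w9');loc()"
```

```text
t 10.65 loc 0.97 1.74 z 127.1 rot [-3.1407e+00 -3.0000e-04  1.8158e+00] Floc 0.2 -0.16 -1.71 T [-0.09  0.   -0.  ] op 0.0358
79 [-23.9   27.08  99.98] 1.5
130 [-16.67  19.14  20.49] 1.22
100 [-16.46  18.89  20.54] 1.19
t 10.7 loc 1.05 1.68 z 127.32 rot [-3.1410e+00 -2.0000e-04  1.8158e+00] Floc 0.28 -0.26 -2.17 T [-0.07  0.09 -0.03] op 0.0358
```

Emit:
apply_moves(
  plan=[
    {"tx": 0, "ty": 0, "tz": 0.001, "yaw": 0, "grip": -1},
    {"tx": 0, "ty": 0, "tz": 0.002, "yaw": 0, "grip": -1},
    {"tx": 0, "ty": 0, "tz": 0.003, "yaw": 0, "grip": -1},
    {"tx": 0, "ty": 0, "tz": 0.004, "yaw": 0, "grip": -1},
    {"tx": 0, "ty": 0, "tz": 0.004, "yaw": 0, "grip": -1},
  ],
)

```text
time: 11.32
tool_pos: [0.6299, 0.0669, 0.1244]
tool_rot: [3.141, 0.0, 1.816]
contact_force: [-1.1, -0.3, 5.1]
opening: 0.0359
```

```bash
python3 -c "
from h import *
loc();cellx('w10');loc()"
```

```text
t 11.32 loc 1.3 1.59 z 124.36 rot [3.1408e+00 2.0000e-04 1.8158e+00] Floc -1.1 -0.04 5.13 T [-0.21  0.46 -0.01] op 0.0359
79 [-23.81  27.13 100.06] 1.6
130 [-16.59  19.47  20.36] 1.38
100 [-16.2   19.25  20.44] 1.52
t 11.38 loc 1.31 1.59 z 124.32 rot [3.1409e+00 2.0000e-04 1.8158e+00] Floc -1.98 -0.1 4.59 T [-0.14  0.51 -0.04] op 0.0359
```

Emit:
apply_moves(
  plan=[
    {"tx": 0, "ty": -0.0003, "tz": 0.001, "yaw": 0, "grip": -1},
    {"tx": 0, "ty": -0.0003, "tz": 0.002, "yaw": 0, "grip": -1},
    {"tx": 0, "ty": -0.0003, "tz": 0.003, "yaw": 0, "grip": -1},
    {"tx": 0, "ty": -0.0003, "tz": 0.004, "yaw": 0, "grip": -1},
    {"tx": 0, "ty": -0.0003, "tz": 0.004, "yaw": 0, "grip": -1},
  ],
)

```text
time: 12.0
tool_pos: [0.6299, 0.0667, 0.1208]
tool_rot: [3.14, 0.0, 1.816]
contact_force: [-2.3, -0.3, 7.6]
opening: 0.0359
```

```bash
python3 -c "
from h import *
loc();cellx('w11');loc()"
```

```text
t 12.0 loc 1.25 1.49 z 120.79 rot [3.1401e+00 5.0000e-04 1.8158e+00] Floc -2.31 0.27 7.6 T [-0.14  0.6  -0.07] op 0.0359
79 [-23.87  27.1  100.03] 1.58
130 [-18.11  21.56  16.41] 1.24
100 [-16.14  19.24  20.32] 1.49
t 12.05 loc 1.26 1.47 z 120.81 rot [3.1400e+00 5.0000e-04 1.8157e+00] Floc -2.29 0.04 8.12 T [-0.18  0.59 -0.01] op 0.0359
```

Emit:
apply_moves(
  plan=[
    {"tx": 0, "ty": -0.0003, "tz": 0.001, "yaw": 0, "grip": -1},
    {"tx": 0, "ty": -0.0003, "tz": 0.002, "yaw": 0, "grip": -1},
    {"tx": 0, "ty": -0.0003, "tz": 0.003, "yaw": 0, "grip": -1},
    {"tx": 0, "ty": -0.0003, "tz": 0.004, "yaw": 0, "grip": -1},
    {"tx": 0, "ty": -0.0003, "tz": 0.004, "yaw": 0, "grip": -1},
  ],
)

```text
time: 12.68
tool_pos: [0.6298, 0.0666, 0.1169]
tool_rot: [3.139, 0.001, 1.816]
contact_force: [-1.7, -0.3, 7.6]
opening: 0.0359
```

```bash
python3 -c "
from h import *
loc();cellx('w12');loc()"
```

```text
t 12.68 loc 1.19 1.38 z 116.92 rot [3.1394e+00 7.0000e-04 1.8158e+00] Floc -1.71 0.09 7.6 T [-0.23  0.43  0.04] op 0.0359
79 [-23.84  27.15 100.21] 1.55
130 [-18.83  21.48  15.74] 1.03
100 [-16.33  19.19  20.19] 1.42
t 12.72 loc 1.21 1.37 z 116.94 rot [3.1393e+00 7.0000e-04 1.8157e+00] Floc -1.53 -0.19 8.17 T [-0.25  0.45  0.01] op 0.0362
```

Emit:
apply_moves(
  plan=[
    {"tx": 0, "ty": 0, "tz": 0.001, "yaw": 0, "grip": -1},
    {"tx": 0, "ty": 0, "tz": 0.002, "yaw": 0, "grip": -1},
    {"tx": 0, "ty": 0, "tz": 0.003, "yaw": 0, "grip": -1},
    {"tx": 0, "ty": 0, "tz": 0.004, "yaw": 0, "grip": -1},
    {"tx": 0, "ty": 0, "tz": 0.005, "yaw": 0, "grip": -1},
    {"tx": 0, "ty": 0, "tz": 0.005, "yaw": 0, "grip": -1},
    {"tx": 0, "ty": 0, "tz": 0.005, "yaw": 0, "grip": -1},
  ],
)

```text
time: 13.6
tool_pos: [0.6299, 0.0667, 0.1118]
tool_rot: [3.139, 0.001, 1.816]
contact_force: [-1.3, -0.7, 7.1]
opening: 0.0357
```

```bash
python3 -c "
from h import *
loc()"
```

```text
t 13.6 loc 1.23 1.41 z 111.81 rot [3.1394e+00 6.0000e-04 1.8158e+00] Floc -1.4 -0.4 7.14 T [-0.18  0.34 -0.03] op 0.0357
```

Emit:
apply_moves(
  plan=[
    {"tx": 0, "ty": 0, "tz": 0.001, "yaw": 0, "grip": -1},
    {"tx": 0, "ty": 0, "tz": 0.0015, "yaw": 0, "grip": -1},
    {"tx": 0, "ty": 0, "tz": 0.0015, "yaw": 0, "grip": -1},
  ],
)

```text
time: 13.98
tool_pos: [0.6298, 0.0667, 0.1103]
tool_rot: [3.139, 0.001, 1.816]
contact_force: [-1.6, -0.2, 7.4]
opening: 0.0358
```

Emit:
apply_moves(
  plan=[
    {"tx": 0, "ty": 0, "tz": 0.0005, "yaw": 0, "grip": -1},
    {"tx": 0, "ty": 0, "tz": 0.001, "yaw": 0, "grip": -1},
    {"tx": 0, "ty": 0, "tz": 0.001, "yaw": 0, "grip": -1},
  ],
)

```text
time: 14.35
tool_pos: [0.6298, 0.0667, 0.1094]
tool_rot: [3.139, 0.001, 1.816]
contact_force: [-0.8, -0.9, 8.4]
opening: 0.0358
```

Emit:
apply_moves(
  plan=[
    {"tx": 0, "ty": 0, "tz": 0.0005, "yaw": 0, "grip": -1},
    {"tx": 0, "ty": 0, "tz": 0.001, "yaw": 0, "grip": -1},
    {"tx": 0, "ty": 0, "tz": 0.001, "yaw": 0, "grip": -1},
  ],
)

```text
time: 14.72
tool_pos: [0.6298, 0.0667, 0.1084]
tool_rot: [3.139, 0.001, 1.816]
contact_force: [-1.4, -0.2, 8.7]
opening: 0.0356
```

Emit:
apply_moves(
  plan=[
    {"tx": 0, "ty": 0, "tz": 0.0005, "yaw": 0, "grip": -1},
    {"tx": 0, "ty": 0, "tz": 0.001, "yaw": 0, "grip": -1},
    {"tx": 0, "ty": 0, "tz": 0.001, "yaw": 0, "grip": -1},
  ],
)

```text
time: 15.1
tool_pos: [0.6298, 0.0667, 0.1074]
tool_rot: [3.139, 0.001, 1.816]
contact_force: [-1.7, 0.4, 7.4]
opening: 0.0363
```

Emit:
apply_moves(
  plan=[
    {"tx": 0, "ty": 0, "tz": 0.0005, "yaw": 0, "grip": -1},
    {"tx": 0, "ty": 0, "tz": 0.001, "yaw": 0, "grip": -1},
    {"tx": 0, "ty": 0, "tz": 0.001, "yaw": 0, "grip": -1},
  ],
)

```text
time: 15.48
tool_pos: [0.6298, 0.0667, 0.1064]
tool_rot: [3.139, 0.001, 1.816]
contact_force: [-1.3, -0.9, 7.3]
opening: 0.0359
```

Emit:
apply_moves(
  plan=[
    {"tx": 0, "ty": 0, "tz": 0.0005, "yaw": 0, "grip": -1},
    {"tx": 0, "ty": 0, "tz": 0.001, "yaw": 0, "grip": -1},
    {"tx": 0, "ty": 0, "tz": 0.001, "yaw": 0, "grip": -1},
  ],
)

```text
time: 15.85
tool_pos: [0.6298, 0.0667, 0.1054]
tool_rot: [3.139, 0.001, 1.816]
contact_force: [-0.9, -1.2, 7.8]
opening: 0.0362
```

Emit:
apply_moves(
  plan=[
    {"tx": 0, "ty": 0, "tz": 0.0005, "yaw": 0, "grip": -1},
    {"tx": 0, "ty": 0, "tz": 0.001, "yaw": 0, "grip": -1},
    {"tx": 0, "ty": 0, "tz": 0.001, "yaw": 0, "grip": -1},
  ],
)

```text
time: 16.23
tool_pos: [0.6299, 0.0667, 0.1044]
tool_rot: [3.139, 0.001, 1.816]
contact_force: [-1.2, -0.1, 7.6]
opening: 0.0356
```

Emit:
apply_moves(
  plan=[
    {"tx": 0, "ty": 0, "tz": 0.0005, "yaw": 0, "grip": -1},
    {"tx": 0, "ty": 0, "tz": 0.001, "yaw": 0, "grip": -1},
    {"tx": 0, "ty": 0, "tz": 0.001, "yaw": 0, "grip": -1},
  ],
)

```text
time: 16.6
tool_pos: [0.6298, 0.0667, 0.1034]
tool_rot: [3.139, 0.001, 1.816]
contact_force: [-1.3, -0.2, 7.8]
opening: 0.0358
```

Emit:
apply_moves(
  plan=[
    {"tx": 0, "ty": 0, "tz": 0.0005, "yaw": 0, "grip": -1},
    {"tx": 0, "ty": 0, "tz": 0.001, "yaw": 0, "grip": -1},
    {"tx": 0, "ty": 0, "tz": 0.001, "yaw": 0, "grip": -1},
  ],
)

```text
time: 16.98
tool_pos: [0.6298, 0.0667, 0.1024]
tool_rot: [3.139, 0.001, 1.816]
contact_force: [-1.4, -1.0, 7.6]
opening: 0.0358
```

Emit:
apply_moves(
  plan=[
    {"tx": 0, "ty": 0, "tz": 0.0005, "yaw": 0, "grip": -1},
    {"tx": 0, "ty": 0, "tz": 0.001, "yaw": 0, "grip": -1},
    {"tx": 0, "ty": 0, "tz": 0.001, "yaw": 0, "grip": -1},
  ],
)

```text
time: 17.35
tool_pos: [0.6298, 0.0667, 0.1014]
tool_rot: [3.139, 0.001, 1.816]
contact_force: [-0.9, -0.5, 7.4]
opening: 0.0358
```

Emit:
apply_moves(
  plan=[
    {"tx": 0, "ty": 0, "tz": 0.0005, "yaw": 0, "grip": -1},
    {"tx": 0, "ty": 0, "tz": 0.001, "yaw": 0, "grip": -1},
    {"tx": 0, "ty": 0, "tz": 0.001, "yaw": 0, "grip": -1},
  ],
)

```text
time: 17.73
tool_pos: [0.6299, 0.0667, 0.1004]
tool_rot: [3.139, 0.001, 1.816]
contact_force: [-0.8, -0.3, 7.4]
opening: 0.0357
```

Emit:
apply_moves(
  plan=[
    {"tx": 0, "ty": 0, "tz": 0.0005, "yaw": 0, "grip": -1},
    {"tx": 0, "ty": 0, "tz": 0.001, "yaw": 0, "grip": -1},
    {"tx": 0, "ty": 0, "tz": 0.001, "yaw": 0, "grip": -1},
  ],
)

```text
time: 18.1
tool_pos: [0.6298, 0.0667, 0.0993]
tool_rot: [3.139, 0.001, 1.816]
contact_force: [-0.9, -0.5, 7.4]
opening: 0.0361
```

Emit:
apply_moves(
  plan=[
    {"tx": 0, "ty": 0, "tz": 0.0005, "yaw": 0, "grip": -1},
    {"tx": 0, "ty": 0, "tz": 0.001, "yaw": 0, "grip": -1},
    {"tx": 0, "ty": 0, "tz": 0.001, "yaw": 0, "grip": -1},
  ],
)

```text
time: 18.48
tool_pos: [0.6299, 0.0667, 0.0984]
tool_rot: [3.139, 0.001, 1.816]
contact_force: [-1.7, 0.2, 7.3]
opening: 0.0359
```

Emit:
apply_moves(
  plan=[
    {"tx": 0, "ty": 0, "tz": 0.0005, "yaw": 0, "grip": -1},
    {"tx": 0, "ty": 0, "tz": 0.001, "yaw": 0, "grip": -1},
    {"tx": 0, "ty": 0, "tz": 0.001, "yaw": 0, "grip": -1},
  ],
)

```text
time: 18.85
tool_pos: [0.6299, 0.0667, 0.0974]
tool_rot: [3.139, 0.001, 1.816]
contact_force: [-0.3, -1.4, 8.4]
opening: 0.0358
```

Emit:
apply_moves(
  plan=[
    {"tx": 0, "ty": 0, "tz": 0.0005, "yaw": 0, "grip": -1},
    {"tx": 0, "ty": 0, "tz": 0.001, "yaw": 0, "grip": -1},
    {"tx": 0, "ty": 0, "tz": 0.001, "yaw": 0, "grip": -1},
  ],
)

```text
time: 19.23
tool_pos: [0.6299, 0.0667, 0.0963]
tool_rot: [3.139, 0.001, 1.816]
contact_force: [-1.6, -0.3, 7.4]
opening: 0.0359
```

Emit:
apply_moves(
  plan=[
    {"tx": 0, "ty": 0, "tz": 0.0005, "yaw": 0, "grip": -1},
    {"tx": 0, "ty": 0, "tz": 0.001, "yaw": 0, "grip": -1},
    {"tx": 0, "ty": 0, "tz": 0.001, "yaw": 0, "grip": -1},
  ],
)

```text
time: 19.6
tool_pos: [0.6299, 0.0667, 0.0954]
tool_rot: [3.139, 0.001, 1.816]
contact_force: [-1.1, 0.1, 7.6]
opening: 0.0358
```

Emit:
apply_moves(
  plan=[
    {"tx": 0, "ty": 0, "tz": 0.0005, "yaw": 0, "grip": -1},
    {"tx": 0, "ty": 0, "tz": 0.001, "yaw": 0, "grip": -1},
    {"tx": 0, "ty": 0, "tz": 0.001, "yaw": 0, "grip": -1},
  ],
)

```text
time: 19.98
tool_pos: [0.6299, 0.0667, 0.0943]
tool_rot: [3.139, 0.001, 1.816]
contact_force: [-1.4, -0.6, 7.3]
opening: 0.0358
```

Emit:
apply_moves(
  plan=[
    {"tx": 0, "ty": 0, "tz": 0.0005, "yaw": 0, "grip": -1},
    {"tx": 0, "ty": 0, "tz": 0.001, "yaw": 0, "grip": -1},
    {"tx": 0, "ty": 0, "tz": 0.001, "yaw": 0, "grip": -1},
  ],
)

```text
time: 20.35
tool_pos: [0.6299, 0.0667, 0.0933]
tool_rot: [3.139, 0.001, 1.816]
contact_force: [-1.3, -0.9, 7.6]
opening: 0.036
```

Emit:
apply_moves(
  plan=[
    {"tx": 0, "ty": 0, "tz": 0.0005, "yaw": 0, "grip": -1},
    {"tx": 0, "ty": 0, "tz": 0.001, "yaw": 0, "grip": -1},
    {"tx": 0, "ty": 0, "tz": 0.001, "yaw": 0, "grip": -1},
  ],
)

```text
time: 20.72
tool_pos: [0.6298, 0.0667, 0.0923]
tool_rot: [3.14, 0.001, 1.816]
contact_force: [-1.8, -0.8, 7.3]
opening: 0.036
```

Emit:
apply_moves(
  plan=[
    {"tx": 0, "ty": 0, "tz": 0.0005, "yaw": 0, "grip": -1},
    {"tx": 0, "ty": 0, "tz": 0.001, "yaw": 0, "grip": -1},
    {"tx": 0, "ty": 0, "tz": 0.001, "yaw": 0, "grip": -1},
  ],
)

```text
time: 21.1
tool_pos: [0.6299, 0.0667, 0.0913]
tool_rot: [3.139, 0.001, 1.816]
contact_force: [-1.1, -0.4, 7.4]
opening: 0.036
```

Emit:
apply_moves(
  plan=[
    {"tx": 0, "ty": 0, "tz": 0.0005, "yaw": 0, "grip": -1},
    {"tx": 0, "ty": 0, "tz": 0.001, "yaw": 0, "grip": -1},
    {"tx": 0, "ty": 0, "tz": 0.001, "yaw": 0, "grip": -1},
  ],
)

```text
time: 21.48
tool_pos: [0.6299, 0.0667, 0.0903]
tool_rot: [3.139, 0.001, 1.816]
contact_force: [-1.6, -0.6, 8.1]
opening: 0.0358
```

Emit:
apply_moves(
  plan=[
    {"tx": 0, "ty": 0, "tz": 0.0005, "yaw": 0, "grip": -1},
    {"tx": 0, "ty": 0, "tz": 0.001, "yaw": 0, "grip": -1},
    {"tx": 0, "ty": 0, "tz": 0.001, "yaw": 0, "grip": -1},
  ],
)

```text
time: 21.85
tool_pos: [0.6299, 0.0667, 0.0893]
tool_rot: [3.139, 0.001, 1.816]
contact_force: [-0.7, -0.4, 7.6]
opening: 0.0359
```

```bash
python3 -c "
from h import *
loc();cellx('w13');loc()
p,d,K,R,t=load('w13');P=cloud(d,K,R,t)
for r in(250,256,262): print([(1e3*P[r,c]).round(1).tolist() for c in(265,277,290)])
"
```

```text
t 21.85 loc 1.26 1.42 z 89.33 rot [3.1395e+00 6.0000e-04 1.8158e+00] Floc -0.75 -0.18 7.62 T [-0.16  0.51 -0.04] op 0.0359
79 [-23.85  27.23  97.81] 1.61
130 [-18.75  21.73   3.06] 1.42
100 [-23.48  23.59  16.06] 0.2
t 21.9 loc 1.24 1.42 z 89.32 rot [3.1395e+00 6.0000e-04 1.8158e+00] Floc -0.4 -0.24 8.38 T [-0.15  0.5  -0.04] op 0.0356
[[620.8, 81.5, 116.4], [626.3, 82.8, 116.2], [632.2, 84.4, 116.5]]
[[621.5, 78.9, 117.2], [627.0, 80.0, 116.6], [632.9, 81.6, 117.0]]
[[622.2, 75.7, 116.7], [627.4, 78.5, 120.0], [633.8, 78.5, 116.7]]
```

View pics/w13.png

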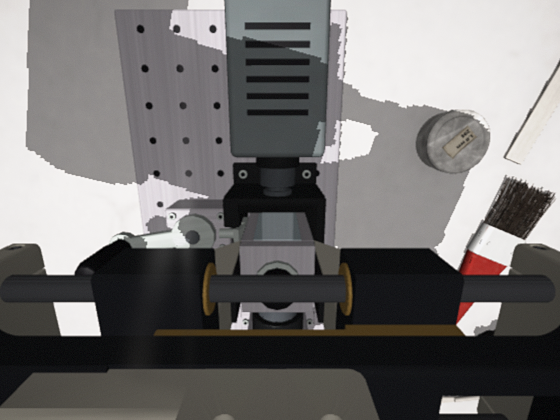

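The cell top is still at the same height relative to the fingers, so there has been no slip. The foot is about 45 mm below the rim. I'll carry on down.

Emit:
apply_moves(
  plan=[
    {"tx": 0, "ty": 0, "tz": 0.0005, "yaw": 0, "grip": -1},
    {"tx": 0, "ty": 0, "tz": 0.001, "yaw": 0, "grip": -1},
    {"tx": 0, "ty": 0, "tz": 0.001, "yaw": 0, "grip": -1},
  ],
)

```text
time: 22.28
tool_pos: [0.6299, 0.0667, 0.0883]
tool_rot: [3.139, 0.001, 1.816]
contact_force: [-1.5, 0.3, 8.1]
opening: 0.0358
```

Emit:
apply_moves(
  plan=[
    {"tx": 0, "ty": 0, "tz": 0.0005, "yaw": 0, "grip": -1},
    {"tx": 0, "ty": 0, "tz": 0.001, "yaw": 0, "grip": -1},
    {"tx": 0, "ty": 0, "tz": 0.001, "yaw": 0, "grip": -1},
  ],
)

```text
time: 22.65
tool_pos: [0.6299, 0.0667, 0.0873]
tool_rot: [3.14, 0.001, 1.816]
contact_force: [-1.3, -0.0, 7.4]
opening: 0.0356
```

Emit:
apply_moves(
  plan=[
    {"tx": 0, "ty": 0, "tz": 0.0005, "yaw": 0, "grip": -1},
    {"tx": 0, "ty": 0, "tz": 0.001, "yaw": 0, "grip": -1},
    {"tx": 0, "ty": 0, "tz": 0.001, "yaw": 0, "grip": -1},
  ],
)

```text
time: 23.02
tool_pos: [0.6299, 0.0667, 0.0865]
tool_rot: [3.139, 0.001, 1.816]
contact_force: [-0.6, -0.4, 8.2]
opening: 0.0358
```

Emit:
apply_moves(
  plan=[
    {"tx": 0, "ty": 0, "tz": 0.0005, "yaw": 0, "grip": -1},
    {"tx": 0, "ty": 0, "tz": 0.0005, "yaw": 0, "grip": -1},
    {"tx": 0, "ty": 0, "tz": 0.0005, "yaw": 0, "grip": -1},
  ],
)

```text
time: 23.4
tool_pos: [0.6299, 0.0667, 0.0862]
tool_rot: [3.139, 0.001, 1.816]
contact_force: [-1.8, -1.3, 9.4]
opening: 0.0356
```

Emit:
apply_moves(
  plan=[
    {"tx": 0, "ty": 0, "tz": 0.0005, "yaw": 0, "grip": -1},
    {"tx": 0, "ty": 0, "tz": 0.0005, "yaw": 0, "grip": -1},
    {"tx": 0, "ty": 0, "tz": 0.0005, "yaw": 0, "grip": -1},
  ],
)

```text
time: 23.78
tool_pos: [0.6299, 0.0667, 0.0861]
tool_rot: [3.139, 0.001, 1.816]
contact_force: [-2.5, -0.3, 11.7]
opening: 0.0359
```

```bash
python3 -c "
from h import *
loc();robot.read_camera('side');loc();robot.read_camera('side');loc()"
```

```text
t 23.77 loc 1.3 1.4 z 86.06 rot [3.1391e+00 8.0000e-04 1.8158e+00] Floc -2.48 0.35 11.68 T [-0.28  0.91 -0.03] op 0.0359
t 23.82 loc 1.3 1.43 z 86.04 rot [3.1391e+00 7.0000e-04 1.8159e+00] Floc -2.72 0.54 11.56 T [-0.2   0.87 -0.06] op 0.0359
t 23.88 loc 1.29 1.4 z 86.06 rot [3.1391e+00 7.0000e-04 1.8158e+00] Floc -2.73 0.35 12.11 T [-0.23  0.92  0.04] op 0.036
```

Emit:
apply_moves(
  plan=[
    {"tx": 0, "ty": 0, "tz": 0.0003, "yaw": 0, "grip": -1},
    {"tx": 0, "ty": 0, "tz": 0.0003, "yaw": 0, "grip": -1},
    {"tx": 0, "ty": 0, "tz": 0.0003, "yaw": 0, "grip": -1},
  ],
)

```text
time: 24.25
tool_pos: [0.6299, 0.0667, 0.086]
tool_rot: [3.139, 0.001, 1.816]
contact_force: [-3.8, -0.6, 12.8]
opening: 0.0364
```

```bash
python3 -c "
from h import *
loc();robot.read_camera('side');loc()"
```

```text
t 24.25 loc 1.28 1.38 z 85.99 rot [3.1390e+00 8.0000e-04 1.8158e+00] Floc -3.84 0.33 12.83 T [-0.23  1.02  0.03] op 0.0364
t 24.3 loc 1.3 1.41 z 85.97 rot [3.1390e+00 8.0000e-04 1.8158e+00] Floc -2.89 0.09 13.52 T [-0.19  0.97  0.01] op 0.0362
```

Emit:
apply_moves(
  plan=[
    {"tx": 0, "ty": 0, "tz": 0, "yaw": 0, "grip": 0.4},
    {"tx": 0, "ty": 0, "tz": 0, "yaw": 0, "grip": 0.4},
    {"tx": 0, "ty": 0, "tz": 0, "yaw": 0, "grip": 0.4},
    {"tx": 0, "ty": 0, "tz": 0, "yaw": 0, "grip": 0.4},
  ],
)

```text
time: 24.8
tool_pos: [0.6291, 0.0668, 0.0836]
tool_rot: [-3.141, -0.0, 1.816]
contact_force: [0.1, -0.0, -0.2]
opening: 0.0639
```

```bash
python3 -c "
from h import *
loc()
for i,n in enumerate(('side','wrist')):
  snap(n,'rel'+n)
loc()"
```

```text
t 24.8 loc 0.5 1.71 z 83.57 rot [-3.1412e+00 -2.0000e-04  1.8158e+00] Floc 0.08 -0.04 -0.21 T [-0.09  0.04 -0.01] op 0.0639
t 24.9 loc 0.56 1.67 z 83.75 rot [-3.1415e+00 -1.0000e-04  1.8158e+00] Floc 0.03 0.05 0.03 T [-0.02  0.04 -0.01] op 0.0643
```

View pics/relwrist.png

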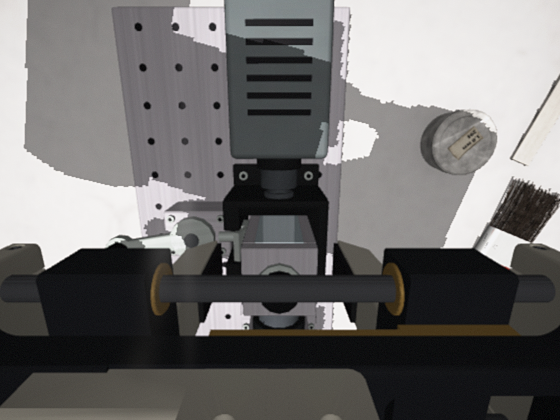

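Seat contact was felt: force rose from about 7.5 N to 13 N, which is roughly 5 N on the seat. The wrist view shows the fingers open at (200,290) and (345,290) with the cell upright between them. Next I lift clear, close, and turn to get behind the knob.

Emit:
apply_moves(
  plan=[
    {"tx": 0, "ty": 0, "tz": -0.03, "yaw": 0, "grip": 0.4},
    {"tx": 0, "ty": 0, "tz": -0.08, "yaw": 0, "grip": 0.4},
    {"tx": 0, "ty": 0, "tz": -0.12, "yaw": 0, "grip": -1},
    {"tx": 0.01, "ty": -0.04, "tz": -0.12, "yaw": 0.18, "grip": -1},
    {"tx": 0.023, "ty": -0.08, "tz": -0.12, "yaw": 0.36, "grip": -1},
    {"tx": 0.023, "ty": -0.11, "tz": -0.12, "yaw": 0.54, "grip": -1},
    {"tx": 0.023, "ty": -0.11, "tz": -0.12, "yaw": 0.72, "grip": -1},
    {"tx": 0.023, "ty": -0.11, "tz": -0.12, "yaw": 0.9, "grip": -1},
  ],
)

```text
time: 25.9
tool_pos: [0.5166, 0.0624, 0.2043]
tool_rot: [3.141, -0.001, 0.91]
contact_force: [0.6, -0.1, -0.2]
opening: 0.0091
```

```bash
python3 - <<'E'
from h import *
loc();delta((.5166,.0625,.078),.418)
E
```

```text
t 25.9 loc -109.7 24.58 z 204.34 rot [ 3.141e+00 -5.000e-04  9.098e-01] Floc 0.59 -0.21 -0.15 T [-0.1   0.1   0.03] op 0.0091
t 25.9 pos [0.5166 0.0624 0.2043] rot [ 3.141e+00 -5.000e-04  9.098e-01] F [ 0.62 -0.07 -0.15] T [-0.104  0.105  0.033] op 0.0091 q [-0.03  0.35  1.57  0.    1.21  0.63] delta [ 0.     -0.0002  0.1263] dyaw 0.49179956721127605
```

Finish the turn, then look at the cell and knob before going down.

Emit:
apply_moves(
  plan=[
    {"tx": 0, "ty": 0, "tz": 0, "yaw": 0.18, "grip": -1},
    {"tx": 0, "ty": 0, "tz": 0, "yaw": 0.36, "grip": -1},
    {"tx": 0, "ty": 0, "tz": 0, "yaw": 0.49, "grip": -1},
    {"tx": 0, "ty": 0, "tz": 0, "yaw": 0.49, "grip": -1},
  ],
)

```text
time: 26.4
tool_pos: [0.5168, 0.0624, 0.2039]
tool_rot: [-3.142, -0.0, 0.427]
contact_force: [-0.5, -0.1, -0.5]
opening: 0.0003
```

```bash
python3 - <<'E'
from h import *
loc();p,d,K,R,t=snap('wrist','w20')
for l,z in(('lever_knob',.084),('cell_mid',.07)):
  for r in robot.tip_of(l,'wrist')[:2]: print(l,r['pixel'],r['confidence'],onz(r['pixel'],z,K,R,t))
P=cloud(d,K,R,t);ok=d>0
m=ok&(np.hypot(P[...,0]-.528,P[...,1]-.033)<.03)&(P[...,2]>.09)&(P[...,2]<.105)
print('knob',m.sum(),[np.round(x,4) for x in cv2.minAreaRect(P[m][:,:2].astype(np.float32))])
for z0,z1 in((.108,.120),(.122,.135)):
    m=ok&(np.hypot(P[...,0]-.63,P[...,1]-.067)<.04)&(P[...,2]>z0)&(P[...,2]<z1)
    if m.sum()>9: print('cell',m.sum(),P[m][:,2].mean(),[np.round(x,4) for x in cv2.minAreaRect(P[m][:,:2].astype(np.float32))])
E
```

```text
t 26.4 loc -109.48 24.55 z 203.94 rot [-3.1415e+00 -1.0000e-04  4.2700e-01] Floc -0.47 0.02 -0.5 T [-0.05  0.1   0.01] op 0.0003
lever_knob [207.4, 311.1] 0.9 [0.52983851 0.03128614 0.084     ]
cell_mid [131.4, 53.4] 0.33 [0.4934055  0.28349305 0.07      ]
knob 211 [array([0.5295, 0.0344]), array([0.014 , 0.0152]), np.float64(23.0724)]
cell 1853 0.11321361543572049 [array([0.6303, 0.0679]), array([0.0362, 0.0361]), np.float64(13.6032)]
cell 487 0.12488663791224655 [array([0.6303, 0.0679]), array([0.0167, 0.0171]), np.float64(27.5009)]
```

View pics/w20.png

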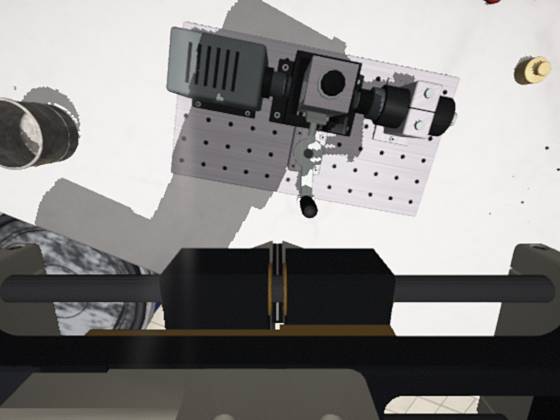

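The wrist view shows the cell standing at (82,330), the knob at (206,309) and the can at (130,35), away from the gripper. I'll go down behind the knob.

Emit:
apply_moves(
  plan=[
    {"tx": 0, "ty": -0.004, "tz": 0.03, "yaw": 0, "grip": -1},
    {"tx": 0, "ty": -0.004, "tz": 0.07, "yaw": 0, "grip": -1},
    {"tx": 0, "ty": -0.004, "tz": 0.1, "yaw": 0, "grip": -1},
    {"tx": 0, "ty": -0.004, "tz": 0.126, "yaw": 0, "grip": -1},
    {"tx": 0, "ty": -0.004, "tz": 0.126, "yaw": 0, "grip": -1},
  ],
)

```text
time: 27.18
tool_pos: [0.5139, 0.066, 0.0764]
tool_rot: [-3.14, 0.004, 0.427]
contact_force: [-0.8, 0.7, -1.1]
opening: 0.0005
```

```bash
python3 - <<'E'
from h import *
loc();snap('wrist','w21')
th=.244;ex=np.array([np.cos(th),np.sin(th)]);ey=np.array([-ex[1],ex[0]]);n=np.array([.6303,.0679])
s=robot.observe();p=s['tool_pos'];y0=s['tool_rot'][2]
X=np.array([np.cos(y0),np.sin(y0)]);Y=np.array([np.sin(y0),-np.cos(y0)])
def tab(off,As):
    for a in As:
        k=np.array([-58-50*np.cos(a),-50*np.sin(a)]);tg=np.array([np.sin(a),-np.cos(a)])
        q=(k-off*tg)/1e3; w=n+q[0]*ex+q[1]*ey
        yaw=th+a  # tool y angle=-pi/2+th+a => yaw=th+a
        d=w-p[:2];print(round(a,2),'tx %.4f ty %.4f yaw %.3f'%(d@X,d@Y,-(yaw-y0)))
tab(27,[.18,.3,.45,.6,.75,.9,1.05,1.2,1.35,1.5,1.57])
E
```

```text
t 27.18 loc -111.42 28.81 z 76.37 rot [-3.1397  0.0037  0.4271] Floc -0.59 0.82 -1.07 T [-0.07  0.2  -0.04] op 0.0005
0.18 tx -0.0012 ty 0.0083 yaw 0.003
0.3 tx -0.0041 ty 0.0145 yaw -0.117
0.45 tx -0.0066 ty 0.0226 yaw -0.267
0.6 tx -0.0079 ty 0.0311 yaw -0.417
0.75 tx -0.0080 ty 0.0396 yaw -0.567
0.9 tx -0.0067 ty 0.0480 yaw -0.717
1.05 tx -0.0042 ty 0.0561 yaw -0.867
1.2 tx -0.0005 ty 0.0638 yaw -1.017
1.35 tx 0.0043 ty 0.0709 yaw -1.167
1.5 tx 0.0100 ty 0.0771 yaw -1.317
1.57 tx 0.0130 ty 0.0797 yaw -1.387
```

View pics/w21.png

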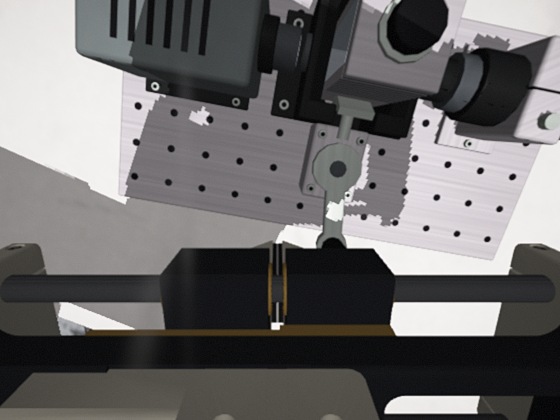

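Emit:
apply_moves(
  plan=[
    {"tx": -0.0012, "ty": 0.0083, "tz": 0, "yaw": 0, "grip": -1},
    {"tx": -0.0041, "ty": 0.0145, "tz": 0, "yaw": -0.12, "grip": -1},
    {"tx": -0.0066, "ty": 0.0226, "tz": 0, "yaw": -0.27, "grip": -1},
    {"tx": -0.0079, "ty": 0.0311, "tz": 0, "yaw": -0.42, "grip": -1},
  ],
)

```text
time: 27.72
tool_pos: [0.5214, 0.0344, 0.0792]
tool_rot: [3.141, -0.002, 0.851]
contact_force: [-0.8, 3.5, -0.1]
opening: 0.0007
```

```bash
cat >> h.py <<'E'
def tab(off,As,y0,org=None):
    th=.244;ex=np.array([np.cos(th),np.sin(th)]);ey=np.array([-ex[1],ex[0]]);n=np.array([.6303,.0679])
    s=robot.observe();p=s['tool_pos'][:2] if org is None else org
    X=np.array([np.cos(y0),np.sin(y0)]);Y=np.array([np.sin(y0),-np.cos(y0)])
    for a in As:
        k=np.array([-58-50*np.cos(a),-50*np.sin(a)]);tg=np.array([np.sin(a),-np.cos(a)])
        q=(k-off*tg)/1e3; w=n+q[0]*ex+q[1]*ey
        d=w-p;print(round(a,2),'tx %.4f ty %.4f yaw %.3f'%(d@X,d@Y,-(th+a-y0)), w.round(4))
E
python3 - <<'E'
from h import *
loc();snap('wrist','w22');p,d,K,R,t=snap('side','s22')
for r in robot.tip_of('lever_knob','side')[:2]: print(r['pixel'],r['confidence'],onz(r['pixel'],.084,K,R,t))
cv2.imwrite('pics/s22c.png',cv2.resize(p[140:230,240:360,::-1],(640,480),interpolation=cv2.INTER_CUBIC))
y=robot.observe()['tool_rot'][2]
tab(27,[.6,.75,.9,1.05,1.2,1.35,1.5,1.57],y)
E
```

```text
t 27.73 loc -111.8 -3.67 z 79.22 rot [ 3.1409e+00 -1.9000e-03  8.5090e-01] Floc 0.11 3.61 -0.11 T [0.49 0.29 0.05] op 0.0007
[202.1, 314.4] 0.66 [0.63810568 0.05790133 0.084     ]
[194.1, 273.7] 0.57 [0.54035779 0.01185711 0.084     ]
0.6 tx -0.0003 ty -0.0011 yaw -0.001 [0.5206 0.0345]
0.75 tx -0.0037 ty 0.0067 yaw -0.151 [0.5241 0.0267]
0.9 tx -0.0060 ty 0.0149 yaw -0.301 [0.5287 0.0196]
1.05 tx -0.0070 ty 0.0233 yaw -0.451 [0.5344 0.0132]
1.2 tx -0.0067 ty 0.0318 yaw -0.601 [0.5409 0.0077]
1.35 tx -0.0052 ty 0.0402 yaw -0.751 [0.5482 0.0033]
1.5 tx -0.0024 ty 0.0483 yaw -0.901 [ 0.556 -0.   ]
1.57 tx -0.0007 ty 0.0519 yaw -0.971 [ 0.5599 -0.0011]
```

View pics/s22c.png

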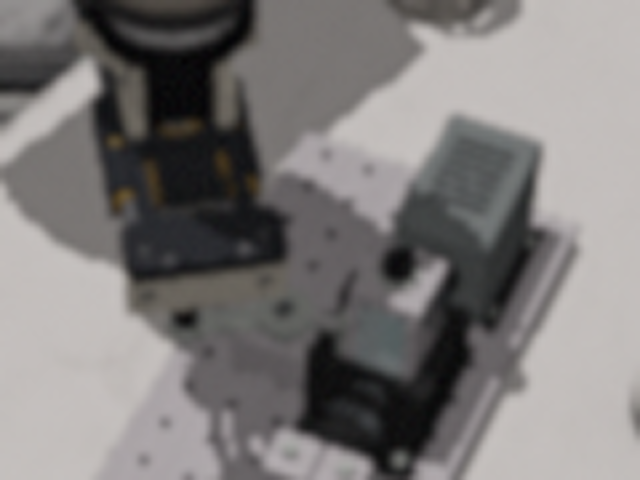

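View pics/w22.png

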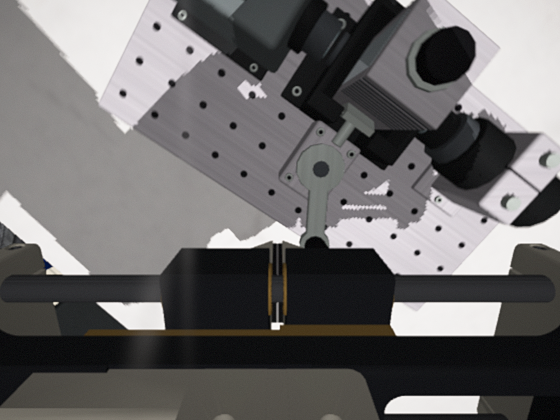

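Contact is at about 3.6 N and the lever is turning with the tool: pivot at (170,320), knob end at (241,313). I'll continue the arc.

Emit:
apply_moves(
  plan=[
    {"tx": -0.0037, "ty": 0.0067, "tz": 0, "yaw": -0.15, "grip": -1},
    {"tx": -0.006, "ty": 0.0149, "tz": 0, "yaw": -0.3, "grip": -1},
    {"tx": -0.007, "ty": 0.0233, "tz": 0, "yaw": -0.45, "grip": -1},
    {"tx": -0.0067, "ty": 0.0318, "tz": 0, "yaw": -0.6, "grip": -1},
    {"tx": -0.0052, "ty": 0.0402, "tz": 0, "yaw": -0.75, "grip": -1},
    {"tx": -0.0052, "ty": 0.0402, "tz": 0, "yaw": -0.75, "grip": -1},
  ],
)

```text
time: 28.62
tool_pos: [0.5478, 0.0036, 0.0784]
tool_rot: [3.141, 0.0, 1.592]
contact_force: [-0.6, 0.4, 0.7]
opening: 0.0002
```

```bash
python3 - <<'E'
from h import *
loc();snap('wrist','w23')
y=robot.observe()['tool_rot'][2]
tab(27,[1.35,1.45,1.57,1.65],y)
E
```

```text
t 28.62 loc -93.64 -39.92 z 78.36 rot [3.1409e+00 3.0000e-04 1.5918e+00] Floc -0.53 0.55 0.73 T [-0.18  0.1  -0.02] op 0.0002
1.35 tx -0.0005 ty 0.0004 yaw -0.003 [0.5482 0.0033]
1.45 tx -0.0029 ty 0.0056 yaw -0.103 [0.5534 0.0009]
1.57 tx -0.0051 ty 0.0120 yaw -0.223 [ 0.5599 -0.0011]
1.65 tx -0.0062 ty 0.0164 yaw -0.303 [ 0.5643 -0.0021]
```

View pics/w23.png

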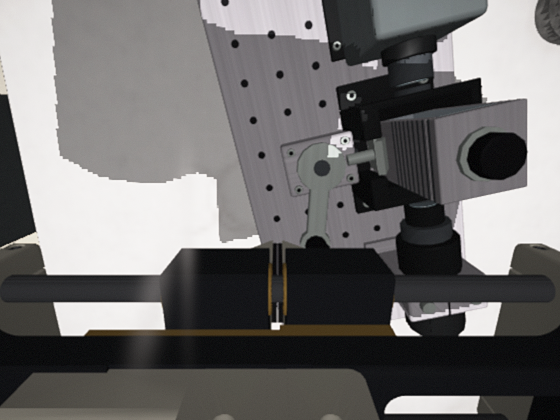

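Emit:
apply_moves(
  plan=[
    {"tx": -0.0029, "ty": 0.0056, "tz": 0, "yaw": -0.1, "grip": -1},
    {"tx": -0.0051, "ty": 0.012, "tz": 0, "yaw": -0.22, "grip": -1},
    {"tx": -0.0051, "ty": 0.012, "tz": 0, "yaw": -0.22, "grip": -1},
    {"tx": -0.0051, "ty": 0.012, "tz": 0, "yaw": -0.22, "grip": -1},
  ],
)

```text
time: 29.18
tool_pos: [0.5595, -0.0008, 0.0781]
tool_rot: [3.141, 0.0, 1.812]
contact_force: [-1.5, 0.4, 1.0]
opening: 0.0006
```

```bash
python3 - <<'E'
from h import *
loc();snap('wrist','w24');loc()
E
```

```text
t 29.18 loc -83.31 -47.08 z 78.05 rot [3.1412e+00 2.0000e-04 1.8120e+00] Floc -1.38 0.74 0.99 T [-0.12  0.21  0.06] op 0.0006
t 29.23 loc -83.29 -47.11 z 78.03 rot [3.1412e+00 2.0000e-04 1.8127e+00] Floc -1.54 0.04 0.44 T [-0.14  0.25 -0.01] op 0.0
```

View pics/w24.png

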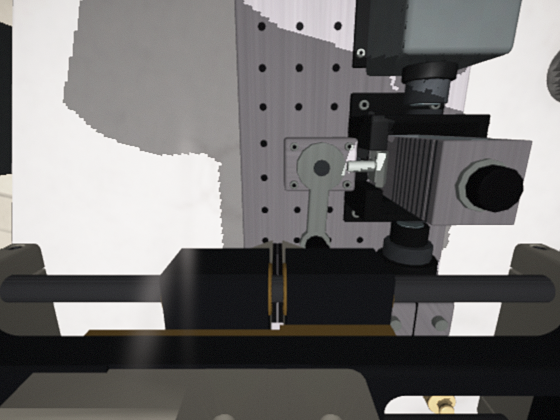

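The lever runs from the pivot at (168,321) to the knob at (240,316), about 0.07 rad short of the stop. I'll push further until I feel it.

Emit:
apply_moves(
  plan=[
    {"tx": 0, "ty": 0.002, "tz": 0, "yaw": 0, "grip": -1},
    {"tx": 0, "ty": 0.004, "tz": 0, "yaw": 0, "grip": -1},
    {"tx": 0, "ty": 0.004, "tz": 0, "yaw": 0, "grip": -1},
    {"tx": 0, "ty": 0.004, "tz": 0, "yaw": 0, "grip": -1},
  ],
)

```text
time: 29.72
tool_pos: [0.5622, -0.0005, 0.0779]
tool_rot: [-3.138, -0.0, 1.815]
contact_force: [-7.6, -4.9, 5.5]
opening: 0.0004
```

```bash
python3 - <<'E'
from h import *
loc()
E
```

```text
t 29.73 loc -80.69 -47.42 z 77.93 rot [-3.1384 -0.      1.815 ] Floc -8.56 -2.89 5.51 T [-0.63  1.19 -0.01] op 0.0004
```

```bash
python3 - <<'E'
from h import *
p=snap('wrist','w25')[0]
cv2.imwrite('pics/w25c.png',cv2.resize(p[90:260,230:450,::-1],(792,612-12),interpolation=cv2.INTER_CUBIC))
E
```

```text
(no output)
```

View pics/w25c.png

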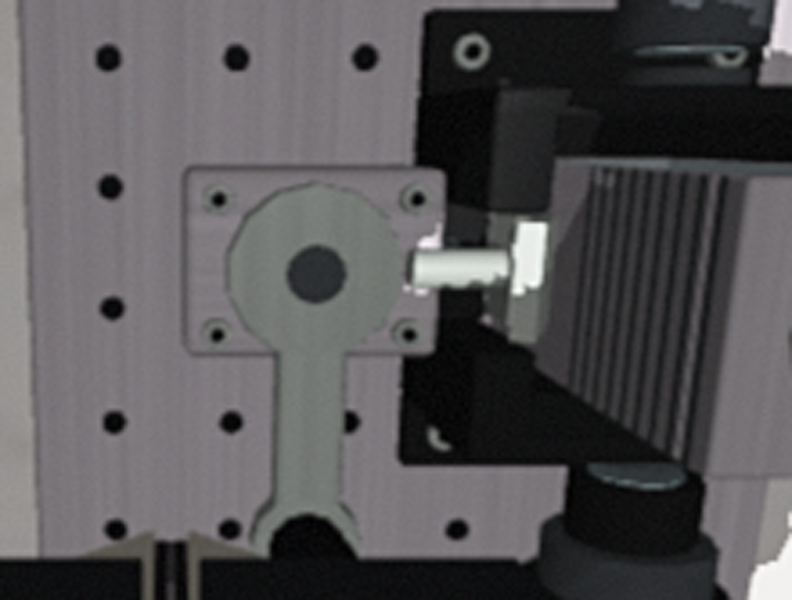

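Emit:
apply_moves(
  plan=[
    {"tx": 0, "ty": 0.002, "tz": 0, "yaw": 0, "grip": -1},
    {"tx": 0, "ty": 0.002, "tz": 0, "yaw": 0, "grip": -1},
    {"tx": 0, "ty": 0.002, "tz": 0, "yaw": 0, "grip": -1},
  ],
)

```text
time: 30.15
tool_pos: [0.5624, -0.0004, 0.0778]
tool_rot: [-3.135, -0.0, 1.815]
contact_force: [-13.5, -6.3, 9.9]
opening: 0.0005
```

```bash
python3 - <<'E'
from h import *
loc()
E
```

```text
t 30.15 loc -80.38 -47.38 z 77.81 rot [-3.1347e+00 -4.0000e-04  1.8151e+00] Floc -14.66 -2.85 9.93 T [-1.04  2.15 -0.02] op 0.0005
```

The tool moved only 0.3 mm while the force rose to 15 N, so the lever is at its stop. I'll back off, lift and check.

Emit:
apply_moves(
  plan=[
    {"tx": 0, "ty": -0.008, "tz": 0, "yaw": 0, "grip": -1},
    {"tx": 0, "ty": -0.02, "tz": 0, "yaw": 0, "grip": -1},
    {"tx": 0, "ty": -0.02, "tz": -0.05, "yaw": 0, "grip": -1},
    {"tx": 0, "ty": -0.02, "tz": -0.11, "yaw": 0, "grip": -1},
    {"tx": -0.03, "ty": 0.01, "tz": -0.14, "yaw": 0, "grip": -1},
    {"tx": -0.05, "ty": 0.04, "tz": -0.14, "yaw": 0, "grip": -1},
    {"tx": -0.05, "ty": 0.04, "tz": -0.14, "yaw": 0, "grip": -1},
    {"tx": -0.05, "ty": 0.04, "tz": -0.14, "yaw": 0, "grip": -1},
  ],
)

```text
time: 31.15
tool_pos: [0.6155, -0.0379, 0.2172]
tool_rot: [-3.14, -0.001, 1.816]
contact_force: [0.8, -0.7, -0.9]
opening: 0.0006
```

```bash
python3 - <<'E'
from h import *
loc();p,d,K,R,t=snap('wrist','w26')
for r in robot.tip_of('lever_knob','wrist')[:2]: print(r['pixel'],r['confidence'],onz(r['pixel'],.084,K,R,t))
P=cloud(d,K,R,t);ok=d>0
th=.244;ex=np.array([np.cos(th),np.sin(th)]);ey=np.array([-ex[1],ex[0]]);n=np.array([.6303,.0679])
for z0,z1 in((.108,.120),(.122,.135)):
    m=ok&(np.hypot(P[...,0]-.63,P[...,1]-.067)<.04)&(P[...,2]>z0)&(P[...,2]<z1)
    if m.sum()>9: print('cell',m.sum(),P[m][:,2].mean(),[np.round(x,4) for x in cv2.minAreaRect(P[m][:,:2].astype(np.float32))])
e=n-.058*ex-.05*ey;print('expect knob',e)
m=ok&(np.hypot(P[...,0]-e[0],P[...,1]-e[1])<.025)&(P[...,2]>.088)&(P[...,2]<.105)
if m.sum()>5:
    c=np.array(cv2.minAreaRect(P[m][:,:2].astype(np.float32))[0]);v=c-(n-.058*ex);print('knob',m.sum(),c,'angle',np.arctan2(-v@ey,-v@ex),np.hypot(*v))
p,d,K,R,t=snap('side','s26')
cv2.imwrite('pics/s26c.png',cv2.resize(p[140:230,240:360,::-1],(640,480),interpolation=cv2.INTER_CUBIC))
E
```

```text
t 31.15 loc -37.96 -96.63 z 217.15 rot [-3.1402e+00 -1.0000e-03  1.8157e+00] Floc 0.6 -0.9 -0.88 T [-0.02  0.02 -0.01] op 0.0006
[155.0, 259.3] 0.68 [0.58794572 0.0033861  0.084     ]
cell 1633 0.11317850364543061 [array([0.6301, 0.0674]), array([0.0364, 0.0357]), np.float64(13.9864)]
cell 421 0.12481230879011793 [array([0.6299, 0.0672]), array([0.0166, 0.0169]), np.float64(18.7344)]
expect knob [0.5860973  0.00536904]
knob 226 [0.58589101 0.00496146] angle 1.5648644900905937 0.05034655877356717
```

View pics/w26.png

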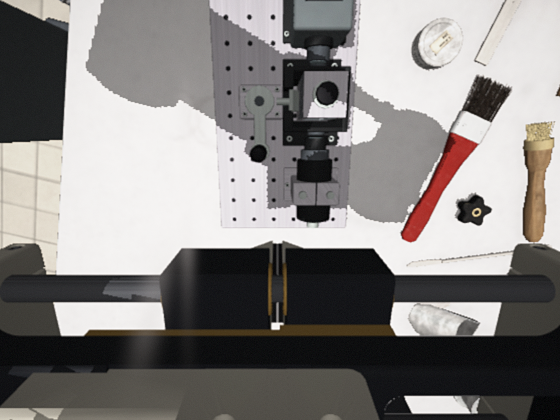

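View pics/s26c.png

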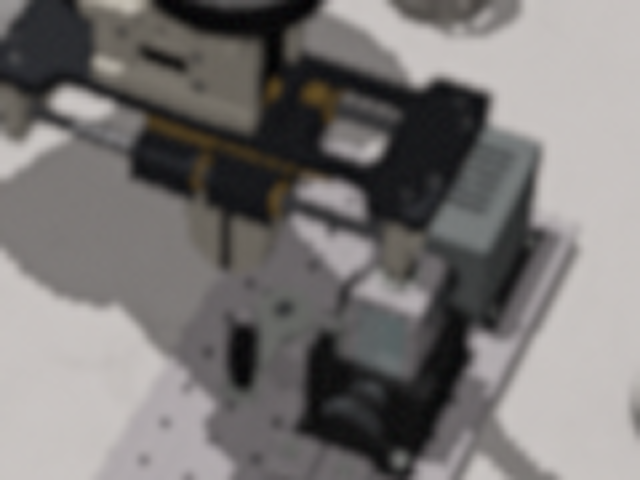

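The lever measures 1.565 rad. The cell is upright, its angle of 13.99° matches the nest, and its height has not changed. Handing in.

```bash
python3 -c "
from cell import robot
print(robot.hand_in());print(robot.observe()['time'])"
```

```text
the job is handed in; nothing more can be done
None
the job is handed in; nothing more can be done
```

The cell is standing on its seat in the photometer well, the clamp lever is at its stop, and the job was handed in at about 31 s of the 59 s allowed.

**What I did:** I gripped the cell by its ribbed sides and turned it square to the light path. On the first try the foot caught the datum lead-in, with about 17 N on it, so I lifted, moved 1 mm and went in again. I then lowered it in 1 mm steps, with the jaw rubbing steadily at about 7.5 N. I felt the seat about 48 mm below the rim and stopped at roughly 5 N estimated seat load. After releasing the cell, I pushed the lever round with closed fingers until it met its stop at about 15 N.

**Last checks:**
- **Lever:** measured at 1.565 rad.
- **Cell angle:** 13.99°, against about 13.98° measured for the photometer, so the clear faces look along the light path.
- **Cell height:** the top stayed at 113.2 mm through clamping, so the cell did not rise off the seat. The seat load after release could not be measured directly.
- **Cell position:** the cell's centre lies about 1 mm from my camera estimate of the nest. That estimate has about 1 mm of spread, and I corrected it once when the foot caught.
- **Other objects:** the moves stayed clear of the can, the tin and the brass weight. I did not measure their positions again at the end.

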